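# Start the drying chest

### The arm

A 6-joint arm with a two-finger parallel gripper is mounted at the origin on a cart in front of the work surface, level with it; the furniture and walls round the work are solid. World frame = base frame: x ahead of the robot, y to its left, z up, the work surface at z = 0. Lengths are in m, angles in rad, forces in N, time in s.
With the tool pointing down it reaches from about 0.4 to 0.825 m from the base axis. Payload 7 kg.
Tool frame: the origin (TCP) lies at the very end of the fingers, on their centre line; the grasp point (between the pads) lies 19 mm behind it (r.tcp_to_grasp is the distance from the TCP to the grasp point, in m); z points along the fingers, y is the direction in which the jaws open and shut (so a half turn about z gives the same grasp; the last joint's range is limited). The gripper opens to 85 mm and grips with 20 to 120 N. Pads are 22 mm wide; open, the fingers measure 114 mm over their backs; the gripper's body (76 mm by 85 mm) begins 54 mm behind the grasp point. The pads swing forward as they close: fully open they stand 13 mm farther back than shut.
Start: joints at [0.288, 0.359, 0.012, 0, -1.224, -0.288], TCP at [0.675, -0, 0.231] pointing down, gripper open.
Joint ranges: [-3.07, 3.07], [-1.43, 2.12], [-1.02, 1.25], [-3.03, 1.67], [-3.05, -0], [-3.03, 3.03]. Speed limits (rad/s): [2.39, 2.39, 3.01, 3.14, 3.14, 3.14].

### API

Orientations are given as a unit quaternion [x, y, z, w].
In Python, from rig import r gives the robot as it stands.
- The arm moves only by the tool jog_arm, never from a script. Its arguments are lists of equal length, an entry for each row: "slide": the shift along the tool's x, y, z in cm, a list of three; "turn": the turn about the tool's z in degrees; "grip": the gripper's target within -1 to 1 (shut at 1, half-way at 0, fully open at -1). A call has 1 to 8 rows; each row is the pose to reach, as a shift and turn from the pose commanded when the call began, along the tool's axes at that moment; what a row does not reach only later rows make up. A row lasts 1/12 s, in which the tool goes at most 41.7 mm and 7.16 degrees, less where a joint would pass 70% of its speed; a pose out of reach is approached as far as the arm can. A call with a gripper value outside its range is refused whole. The fingers move at their own pace and stop on an object; "force" is the grip in N (left out, the last holds). Time passes only in rows, so rows that repeat a pose let the fingers close. It gives the time, the measured TCP pose, the force and the opening at its end, in the units of the state.
- r.observe(): the state, without advancing time (a new reading comes with each control period).
- r.camera(name): name is "scene" or "side" or "wrist"; returns the picture (420x560x3 uint8, red, green, blue); there is no depth.
- r.camera_model(name): a dict with "intrinsics" (3x3 intrinsics, pixels), "R" (3x3) and "t" (3): a world point X has camera coordinates R X + t; the wrist camera has in their place "T_tool_cam" (4x4, takes a point from camera to tool coordinates, whose origin is the TCP and whose axes are the flange's). Camera axes: x right, y down, z forward; pixel columns grow to the right and rows downward; lengths in m; the calibration is good to about 2 mm. A picture is of the moment at which its call begins: read the wrist's pose just before it. camera_model takes no time and is no camera call.
- r.job_done(): hands the job in, once; it reports no verdict.
The state is a dict: "clock": time; "joints": joint angles; "joint_vel": joint speeds; "effort": joint torques, N m; "eef_pos": TCP position; "tcp_rot": TCP orientation; "force": force on the tool from outside, world axes, zero at the start; "ft_torque": the same for the moment, N m; "width": finger opening in m.
Only numpy, scipy, OpenCV 4.12 (cv2) and the standard library are available. Lean on these libraries where they do the work, as an engineer would, in place of code of your own. Each camera call takes 0.05 s, during which the arm holds its last target.

### The job

Lay every walnut strip from the round pale seat pattern on the slatted rack in the open end of the plywood drying chest and push the hatch fully shut until it snaps under its catch. Only then swing the round dust cover on top of the chest right aside on its pin so that the whole port is uncovered, turn the valve hub in the port until its keyway points at the slot in the port's rim, and swing the dust cover home over the port again. Leave the wax tin and the folding rule where they lie.

Things in the scene. Friction and masses are not known exactly. Their poses are not given: they have to be found in the camera images.
- chest: fixed plywood drying chest, 180 mm (its x) by 370 mm (its y), rim and deck 134 mm high. Origin: centre of its underside, on the work surface; z up. Its -y half is the open drying compartment; its +y half (y 0 to 185 mm) is an aluminium deck with the round port. A small steel catch block (20 x 14 x 28 mm, with a sprung ball) stands on the deck at x = 66, y = 13 mm
- rack (a point): centre of the top of the slatted rack, the floor of the open compartment, at chest y = -93, z = 90 mm; axes as the chest's. Inside, the compartment measures 156 mm in x by 160 mm in y and is 44 mm deep; walls 12 mm thick. Strips may lie side by side or in layers (up to three layers clear the hatch)
- hatch (a joint): plywood hatch over the drying compartment (180 x 183 x 12 mm), hinged along the chest's -y end (line along x at chest y = -185, z = 138 mm). 0 = shut, grows as it swings up and outward (1.57 = upright, stop at 2.1). Stays at any angle by friction (0.3 N m). A sprung ball resists over the last 0.1 rad; about 10 N pressed down near the free edge snaps it home: then it reads under 0.015
- hatch_edge (a point): middle of the hatch's free edge (186 mm from the hinge line); moves with the hatch
- port (a point): centre of the round port in the deck (chest x = 0, y = 78 mm), 112 mm in diameter, at deck level; axes as the chest's. A dark raised rim (134 mm outside, 3 mm high) goes round it, with one 12 mm slot on the +x side. The recess is 49 mm deep; the valve hub stands in its middle
- cover (a joint): grey dust cover, a 128 mm disc 5 mm thick, its top 10 mm above the deck, on a single upright pin 82 mm from the port's centre towards the chest's +y. 0 = home; grows clockwise seen from above (the disc swings out past the chest's -x side); the port is wholly clear from 1.65; stop at 2.1. Stays where left; friction 0.08 N m. Aside means beyond 1.6, home below 0.09
- cover_knob (a point): centre of the top of the black knob on the cover (23 mm in diameter, 34 mm tall, upright), 112 mm from the pin; moves with the cover
- valve (a joint): angle of the valve hub about its upright axis, counter-clockwise seen from above; 0 (or a whole turn, 6.28) = keyway at the slot (within 0.13 is lined up). Turns both ways without stops, friction 0.07 N m, stays where left. The hub is a plain round steel cylinder, 44 mm in diameter, coaxial with the port, from the recess floor to 4 mm below deck level
- valve_key (a point): outer end of the 9 mm wide keyway groove in the hub's top face, 20 mm from the hub's axis, 4 mm below deck level; turns with the hub
- seat_pattern: fixed round pale wooden seat pattern (a flat disc), 278 mm in diameter, 10 mm thick. Origin: centre of its underside; the strips lie on its top
- strip_1: plain rectangular walnut strip, 28 mm (its x) by 110 mm (its y) by 14 mm thick, lying flat. Origin: centre of its underside. May be absent
- strip_2: plain rectangular walnut strip, 28 mm (its x) by 110 mm (its y) by 14 mm thick, lying flat. Origin: centre of its underside. May be absent
- strip_3: plain rectangular walnut strip, 28 mm (its x) by 110 mm (its y) by 14 mm thick, lying flat. Origin: centre of its underside. May be absent
- strip_4: plain rectangular walnut strip, 28 mm (its x) by 110 mm (its y) by 14 mm thick, lying flat. Origin: centre of its underside. May be absent
- wax_tin: round tin of wax paste, 68 mm in diameter, 39 mm high; origin: centre of its underside; not to be moved
- folding_rule: folded wooden rule, 27 x 150 x 16 mm; origin: centre of its underside; not to be moved

How it is judged:
On the way, in this order (a step that is already met when the one before it is completed fails the run):
1. every strip is in the chest and the hatch is shut on its catch, the dust cover still home (x of strip_1 in the frame of chest between -0.08 and 0.08 m and y of strip_1 in the frame of chest between -0.177 and -0.009 m and z of strip_1 in the frame of chest between 0.08 and 0.125 m and x of strip_2 in the frame of chest between -0.08 and 0.08 m and y of strip_2 in the frame of chest between -0.177 and -0.009 m and z of strip_2 in the frame of chest between 0.08 and 0.125 m and x of strip_3 in the frame of chest between -0.08 and 0.08 m and y of strip_3 in the frame of chest between -0.177 and -0.009 m and z of strip_3 in the frame of chest between 0.08 and 0.125 m and x of strip_4 in the frame of chest between -0.08 and 0.08 m and y of strip_4 in the frame of chest between -0.177 and -0.009 m and z of strip_4 in the frame of chest between 0.08 and 0.125 m and value of joint hatch below 0.015 rad and value of joint cover below 0.09 rad), for 0.2 s.
2. the dust cover is swung clear of the port (value of joint hatch below 0.015 rad and value of joint cover above 1.6 rad), for 0.2 s.
3. the hub's keyway points at the slot, the port still uncovered (y of valve_key in the frame of port between -0.0027 and 0.0027 m and x of valve_key in the frame of port above 0.01 m and value of joint cover above 1.6 rad), for 0.2 s.
At the end, for the whole second after the job is handed in: every strip is inside the drying compartment, the hatch is shut on its catch (joint under 0.015), the hub's keyway points at the slot in the rim (within about 7 degrees) and the dust cover is home over the port (joint under 0.09) (all of step 1 and y of valve_key in the frame of port between -0.0027 and 0.0027 m and x of valve_key in the frame of port above 0.01 m); the robot touches nothing.
It fails at once if the wax tin or the folding rule is moved more than 50 mm (distance of any of wax_tin, folding_rule from where it was at the start of the episode above 0.05 m).
Of strip_1, strip_2, strip_3, strip_4 only 2 to 4 are there at a start; the rules pass over those that are not, and their reading is None.
At some moment in a run one of strip_1, strip_2, strip_3, strip_4 may be knocked a few centimetres aside while the robot is not near it.
It also fails if it takes over 208 s, if anything falls off the work surface, if the arm or the gripper's body presses on something with over 40 N, if the wrist force passes 120 N, or if a joint passes its speed limit or range.

## Working session

There is one attempt and no reset: what is moved stays moved. The work goes in short steps, Python scripts to look and compute and a tool call to move; the robot and the scene stay as the last step left them, time stands still between calls to the robot, and variables do not carry over. Pictures are saved under pics/ and viewed, and the job is handed in when it is done.

Besides the shell and the picture viewer there is one more tool, called after "Emit:" as name(argument=value, ...), one argument or row to a line, values as JSON. jog_arm: Moves the arm, as the interface text tells. Its arguments: {"type":"object","properties":{"slide":{"type":"array","items":{"type":"array","items":{"type":"number"}}},"turn":{"type":"array","items":{"type":"number"}},"grip":{"type":"array","items":{"type":"number"}},"force":{"type":"number"}},"required":["slide","turn","grip"]}

```bash
ls; mkdir -p pics
python3 - <<'E'
from rig import r
import cv2
print(r.observe())
for n in ["scene","side","wrist"]:
    im=r.camera(n); cv2.imwrite(f"pics/{n}0.png",im[:,:,::-1]); print(n,r.camera_model(n))
E
```

```text
pics
{'clock': 0.0, 'joints': array([ 2.88101144e-01,  3.59387382e-01,  1.10708948e-02, -3.36564252e-04,
       -1.22408393e+00, -2.88109149e-01]), 'joint_vel': array([ 0.00174096,  0.00065642, -0.00062682, -0.00098809,  0.0008627 ,
       -0.00118655]), 'effort': array([ 2.55543900e-04, -5.83324420e+01,  2.93422562e+01,  6.93659976e+00,
       -6.00149287e-03, -1.14765509e-06]), 'eef_pos': array([ 6.74530959e-01, -2.70116972e-05,  2.30371037e-01]), 'tcp_rot': array([-7.07063189e-01,  7.07149898e-01,  5.21671264e-04, -6.29417292e-04]), 'force': array([ 0.02737041, -0.09249431,  0.43978099]), 'ft_torque': array([-0.01551902, -0.01095442,  0.01460727]), 'width': 0.08550387967650731}
scene {'intrinsics': array([[488.82842847,   0.        , 280.68297237],
       [  0.        , 488.82842847, 213.12325047],
       [  0.        ,   0.        ,   1.        ]]), 'R': array([[ 0.89744909, -0.44095603,  0.01195436],
       [-0.19630797, -0.4235081 , -0.88436648],
       [ 0.3950295 ,  0.79132716, -0.46664014]]), 't': array([-0.54705973,  0.16909766,  1.12292934])}
side {'intrinsics': array([[52
[... 177 characters left out ...]
84846,  0.00867596],
       [-0.14293526,  0.77917495, -0.61029166],
       [ 0.09933818, -0.60221517, -0.79212929]]), 't': array([0.55434372, 0.26726661, 1.5543601 ])}
wrist {'intrinsics': array([[311.85890486,   0.        , 278.55266024],
       [  0.        , 311.85890486, 213.16814297],
       [  0.        ,   0.        ,   1.        ]]), 'T_tool_cam': array([[ 7.13566713e-05, -9.65282229e-01, -2.61209138e-01,
         6.49610216e-02],
       [ 9.99999752e-01,  2.51863808e-04, -6.57568895e-04,
         4.12173759e-04],
       [ 7.00528697e-04, -2.61209027e-01,  9.65282007e-01,
        -1.42766256e-01],
       [ 0.00000000e+00,  0.00000000e+00,  0.00000000e+00,
         1.00000000e+00]])}
```

View pics/scene0.png

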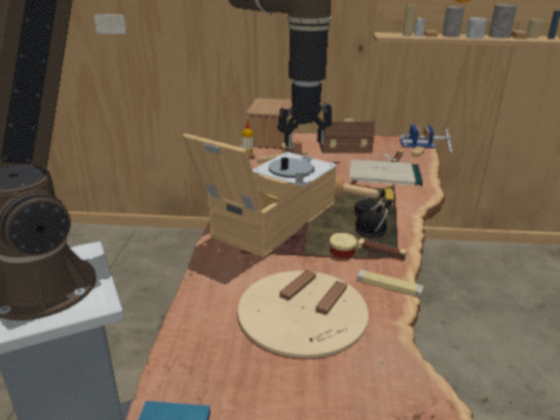

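View pics/side0.png

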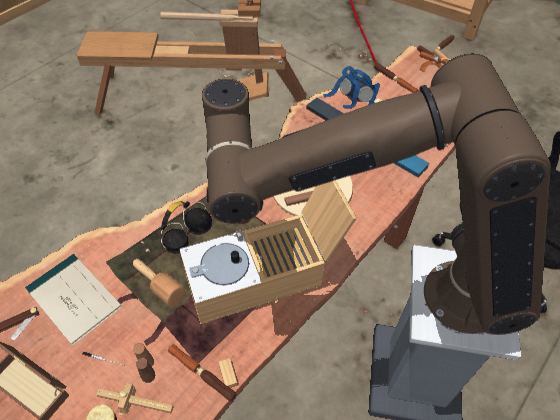

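View pics/wrist0.png

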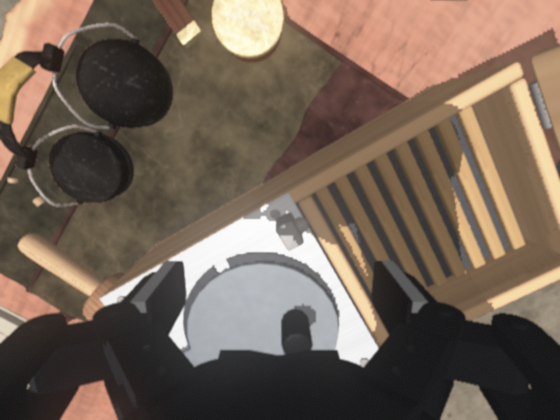

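```bash
cat > h.py <<'E'
from rig import r
import numpy as np, cv2
from scipy.spatial.transform import Rotation as Rn
def cam(n,obs=None):
    m=r.camera_model(n); K=m["intrinsics"]
    if n=="wrist":
        obs=obs or r.observe(); T=np.eye(4);T[:3,:3]=Rn.from_quat(obs["tcp_rot"]).as_matrix();T[:3,3]=obs["eef_pos"]
        W=T@m["T_tool_cam"]; R=W[:3,:3].T; t=-R@W[:3,3]
    else: R,t=m["R"],m["t"]
    return K,R,t
def ray(c,uv,z):
    K,R,t=c; uv=np.atleast_2d(uv).astype(float)
    d=(np.linalg.inv(K)@np.c_[uv,np.ones(len(uv))].T); d=(R.T@d).T; o=-R.T@t
    s=(z-o[2])/d[:,2]; return o+s[:,None]*d
def proj(c,X):
    K,R,t=c; p=(K@(R@np.atleast_2d(X).T+t[:,None])).T; return p[:,:2]/p[:,2:]
def snap(n,name):
    o=r.observe(); im=r.camera(n)[:,:,::-1].copy(); cv2.imwrite(f"pics/{name}.png",im); return im,cam(n,o)
def crop(im,x0,y0,x1,y1,name,s=None):
    s=s or min(800/(x1-x0),600/(y1-y0)); c=cv2.resize(im[y0:y1,x0:x1],None,fx=s,fy=s,interpolation=cv2.INTER_CUBIC)[:600,:800]; cv2.imwrite(f"pics/{name}.png",c); print(name,"scale",s)
def status():
    o=r.observe(); print("t",o["clock"],"pos",o["eef_pos"].round(4),"x-axis",Rn.from_quat(o["tcp_rot"]).as_matrix()[:,0].round(4),"F",o["force"].round(1),"w",round(o["width"],4))
def rel(target,yaw=None):
    """shift in tool axes cm to target TCP"""
    o=r.observe(); M=Rn.from_quat(o["tcp_rot"]).as_matrix()
    s=(M.T@(np.array(target)-o["eef_pos"])*100).round(2)
    tr=None
    if yaw is not None: # desired world heading angle of tool y axis (mod 180)
        cur=np.arctan2(M[1,1],M[0,1]); d=(yaw-cur+np.pi/2)%np.pi-np.pi/2; tr=round(-np.degrees(d),2)
    print("rel",s,"turn",tr); return s,tr
E
python3 - <<'E'
import cv2
from h import *
for n,b in [("scene",(170,100,450,380)),("side",(170,160,370,310))]:
    im=cv2.imread(f"pics/{n}0.png"); crop(im,*b,n+"0c")
for n in("scene","side"):
    K,R,t=cam(n); print(n,-R.T@t)
E
```

```text
scene0c scale 2.142857142857143
side0c scale 4.0
scene [ 0.08056327 -1.05821954  0.68008796]
side [0.42967574 0.82418359 1.38955528]
```

View pics/scene0c.png

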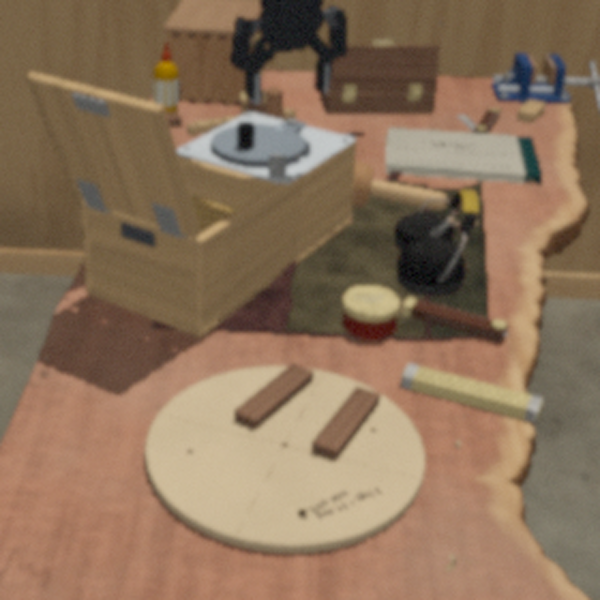

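View pics/side0c.png

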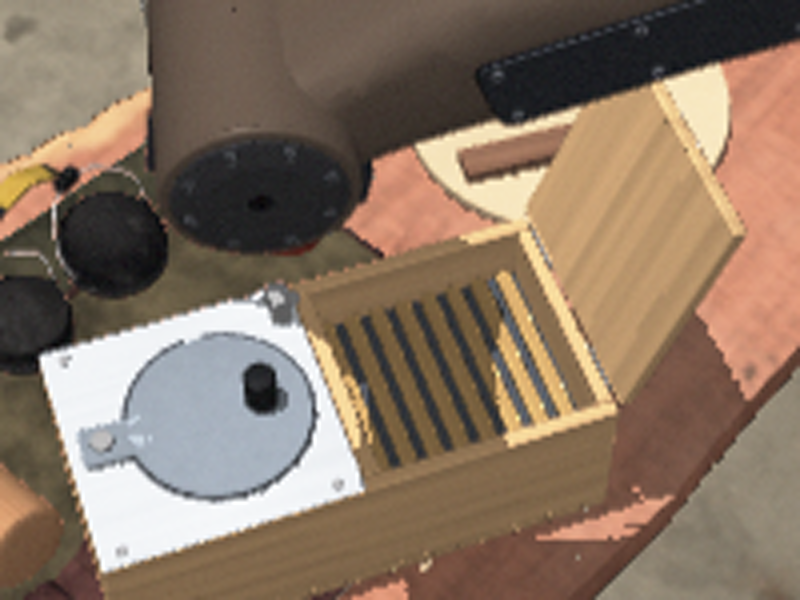

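```bash
cat >> h.py <<'E'
def rigid(P,Q):
    P=np.array(P);Q=np.array(Q);pc,qc=P.mean(0),Q.mean(0);H=(P-pc).T@(Q-qc)
    th=np.arctan2(H[0,1]-H[1,0],H[0,0]+H[1,1]);R=np.array([[np.cos(th),-np.sin(th)],[np.sin(th),np.cos(th)]])
    return th,R,qc-R@pc,(R@P.T).T+qc-R@pc-Q
E
python3 - <<'E'
from h import *
c=cam("side")
uv=[(180.5,248),(196.3,303),(323.7,262),(301.7,215.5)]
P=np.array([(.09,.185),(-.09,.185),(-.09,-.185),(.09,-.185)])
Q=ray(c,uv,.134)[:,:2]
print(rigid(P,Q))
im=cv2.imread("pics/scene0.png"); cs=cam("scene")
hsv=cv2.cvtColor(im,cv2.COLOR_BGR2HSV)
print([im[int(y),int(x)] for x,y in [(298,285),(331,298),(270,310)]],[hsv[int(y),int(x)] for x,y in [(298,285),(331,298),(270,310)]])
# pattern + strips
g=im.astype(int)
m=((hsv[:,:,2]<140)).astype(np.uint8)*255
roi=np.zeros_like(m); cv2.ellipse(roi,(303,311),(60,33),0,0,360,255,-1); m&=roi
cs_,_=cv2.findContours(m,cv2.RETR_EXTERNAL,cv2.CHAIN_APPROX_NONE)
for k in cs_:
    if cv2.contourArea(k)<60: continue
    q=cv2.approxPolyDP(k,3,True)[:,0]; print(cv2.contourArea(k),cv2.minAreaRect(k),q.tolist())
# tip
v=cv2.resize(im[255:360,225:385],None,fx=5,fy=5,interpolation=cv2.INTER_CUBIC);cv2.imwrite("pics/strips.png",v)
E
```

```text
(np.float64(-1.056021061313925), array([[ 0.49233925,  0.87040339],
       [-0.87040339,  0.49233925]]), array([0.61920391, 0.05340004]), array([[ 1.73876672e-03,  1.96795021e-03],
       [ 2.24095457e-03, -6.13180839e-05],
       [-4.66367759e-03,  3.09260399e-03],
       [ 6.83956310e-04, -4.99923611e-03]]))
[array([ 77, 102, 135], dtype=uint8), array([ 80, 103, 136], dtype=uint8), array([154, 187, 206], dtype=uint8)] [array([ 13, 110, 135], dtype=uint8), array([ 12, 105, 136], dtype=uint8), array([ 19,  64, 206], dtype=uint8)]
372.5 ((330.1692199707031, 298.8538513183594), (12.366517066955566, 36.92414093017578), 37.87498474121094) [[345, 287], [335, 283], [316, 311], [326, 314]]
319.5 ((295.9653625488281, 286.3465270996094), (11.750077247619629, 36.93886947631836), 50.710594177246094) [[313, 278], [296, 279], [280, 296], [291, 298]]
```

View pics/strips.png

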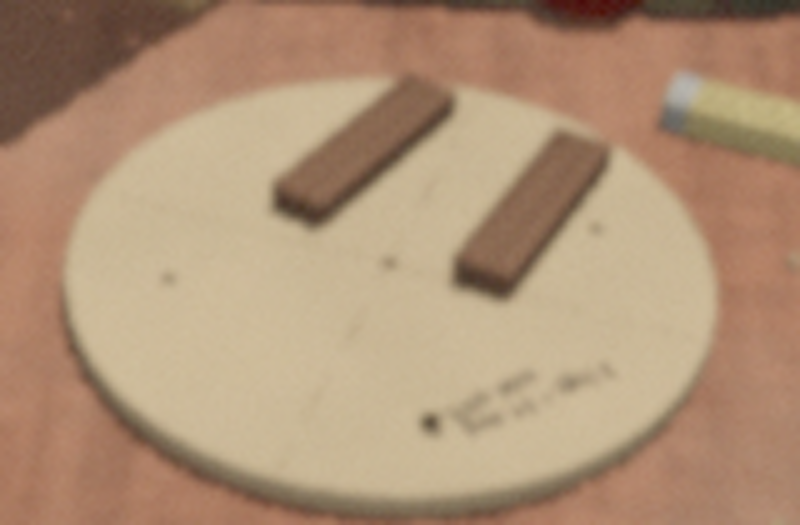

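Run:
```python
from h import *
cs=cam("scene")
off=np.array([225,255])
for n,q in dict(A=[(412,75),(453,100),(318,212),(276,187)],B=[(558,132),(608,148),(505,285),(458,265)]).items():
    W=ray(cs,np.array(q)/5+off,.024)[:,:2]; print(n,W.round(4).tolist(),"c",W.mean(0),"sides",np.linalg.norm(W-np.roll(W,1,0),axis=1)); d=(W[0]+W[1]-W[2]-W[3]); print("ang long",np.degrees(np.arctan2(d[1],d[0])), np.linalg.norm(W.mean(0)))
s0=np.array([170,100])
print("tin",ray(cs,np.array([370,302])/2.143+s0,.039),"rule",ray(cs,np.array([[405,372],[540,402]])/2.143+s0,.016))
print("hatch edge ends", [proj(cs,[0,0,0])])
```

```text
A [[0.5664, -0.2302], [0.5738, -0.2562], [0.4788, -0.3043], [0.4702, -0.2806]] c [ 0.52229141 -0.26784344] sides [0.10857719 0.0270233  0.10640534 0.0252603 ]
ang long 27.273228498807974 0.5869654420568144
B [[0.6046, -0.2986], [0.6185, -0.3187], [0.527, -0.3814], [0.5158, -0.3617]] c [ 0.56649185 -0.34007597] sides [0.10889068 0.02447613 0.11093974 0.02269272]
ang long 34.910026500376034 0.6607304189000945
tin [[ 0.69953688 -0.17344576  0.039     ]] rule [[ 0.67570162 -0.28518096  0.016     ]
 [ 0.77423929 -0.39252217  0.016     ]]
hatch edge ends [array([[ 42.53944831, 286.73406497]])]
```

```bash
cat >> h.py <<'E'
TH=-1.056; O=np.array([.6192,.0534])
def ch(x,y,z=0):
    c,s=np.cos(TH),np.sin(TH); return np.array([O[0]+c*x-s*y,O[1]+s*x+c*y,z])
def toch(p):
    c,s=np.cos(TH),np.sin(TH); d=np.array(p)[:2]-O; return np.array([c*d[0]+s*d[1],-s*d[0]+c*d[1]])
E
python3 - <<'E'
from h import *
for n in("scene","side"):
  for a in (1.5,1.7,1.9,2.1):
    y=-.185+.186*np.cos(a); z=.138+.186*np.sin(a)
    print(n,a,proj(cam(n),[ch(-.09,y,z),ch(.09,y,z)]).round(0).tolist())
rel((.56,-.30,.20),np.radians(120))
E
```

```text
scene 1.5 [[205.0, 122.0], [266.0, 136.0]]
scene 1.7 [[194.0, 126.0], [256.0, 141.0]]
scene 1.9 [[184.0, 133.0], [245.0, 149.0]]
scene 2.1 [[174.0, 144.0], [236.0, 161.0]]
side 1.5 [[327.0, 225.0], [301.0, 173.0]]
side 1.7 [[340.0, 221.0], [313.0, 170.0]]
side 1.9 [[353.0, 219.0], [326.0, 169.0]]
side 2.1 [[364.0, 219.0], [336.0, 170.0]]
rel [30.   11.46  3.08] turn 60.0
```

Run:
```python
from h import *
for z in (.23,.35,.45,.5,.55,.6,.65): print(z,proj(cam("side"),[.675,0,z]).round(0),proj(cam("scene"),[.675,0,z]).round(0))
```

```text
0.23 [[235. 217.]] [[304. 150.]]
0.35 [[232. 190.]] [[306. 104.]]
0.45 [[230. 163.]] [[307.  63.]]
0.5 [[229. 148.]] [[308.  42.]]
0.55 [[228. 133.]] [[309.  19.]]
0.6 [[226. 116.]] [[310.  -5.]]
0.65 [[225.  99.]] [[311. -29.]]
```

Emit:
jog_arm(
  slide=[
    [4, 1.4, 0.4],
    [8, 3, 0.8],
    [12, 4.5, 1.2],
    [16, 6, 1.6],
    [20, 7.6, 2],
    [24, 9.2, 2.5],
    [28, 10.6, 2.9],
    [30, 11.5, 3.1],
  ],
  turn=[7, 14, 21, 28, 35, 42, 49, 56],
  grip=[-1, -1, -1, -1, -1, -1, -1, -1],
  force=40,
)

```text
clock: 0.82
eef_pos: [0.5583, -0.3025, 0.1998]
tcp_rot: [-0.289, 0.957, 0.0, -0.0]
force: [0.4, -0.7, -0.8]
width: 0.0851
```

Run:
```python
from h import *
status()
im,c=snap("wrist","w1")
print(proj(c,[(.5223,-.2678,.024),(.5665,-.34,.024)]))
```

```text
t 0.8167 pos [ 0.5583 -0.3025  0.1998] x-axis [-8.329e-01 -5.534e-01  6.000e-04] F [ 0.4 -0.7 -0.8] w 0.0851
[[324.86305489 183.84662139]
 [242.79895305 180.81525978]]
```

View pics/w1.png

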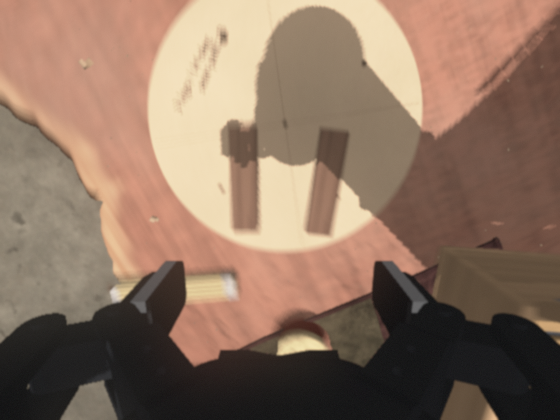

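Run:
```python
from h import *
im,c=snap("wrist","w2"); crop(im,200,100,370,250,"w2c")
```

```text
w2c scale 4.0
```

View pics/w2c.png

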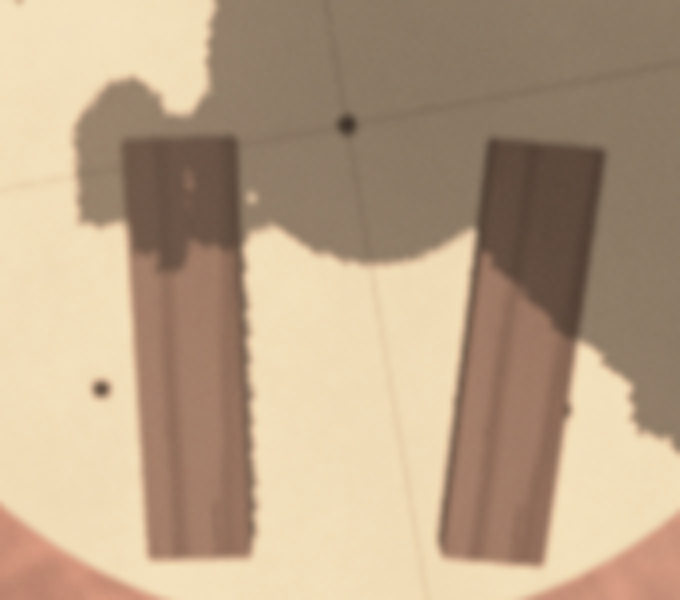

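Run:
```python
from h import *
status()
c=cam("wrist"); off=np.array([200,100])
for n,q in dict(A=[(488,138),(604,150),(542,564),(441,555)],B=[(123,141),(236,137),(252,557),(150,558)]).items():
    W=ray(c,np.array(q)/4+off,.024)[:,:2]; d=(W[0]+W[1]-W[2]-W[3]); a=np.arctan2(d[1],d[0]); print(n,"c",W.mean(0).round(4),"sides",np.linalg.norm(W-np.roll(W,1,0),axis=1).round(4),"ang",np.degrees(a))
    rel((*W.mean(0),.06),a+np.pi/2)
```

```text
t 0.9167 pos [ 0.5574 -0.3036  0.1993] x-axis [-0.8342 -0.5515  0.0016] F [-0.2  1.7 -1.5] w 0.0853
A c [ 0.524  -0.2611] sides [0.1096 0.029  0.1094 0.0275] ang -151.4851032599157
rel [ 0.42  5.37 13.94] turn 4.95
B c [ 0.5699 -0.3322] sides [0.1094 0.028  0.1101 0.0276] ang -145.1040192173199
rel [ 0.51 -3.1  13.92] turn -1.43
```

Emit:
jog_arm(
  slide=[
    [0.4, 3, 3],
    [0.4, 5.4, 6],
    [0.4, 5.4, 10],
    [0.4, 5.4, 13.9],
    [0.4, 5.4, 13.9],
    [0.4, 5.4, 13.9],
  ],
  turn=[5, 5, 5, 5, 5, 5],
  grip=[-0.4, -0.4, -0.4, -0.4, -0.4, -0.4],
)

```text
clock: 1.42
eef_pos: [0.5254, -0.257, 0.0602]
tcp_rot: [-0.251, 0.968, 0.001, -0.002]
force: [1.7, -1.0, 1.9]
width: 0.0599
```

Run:
```python
from h import *
status()
im,c=snap("wrist","w3"); 
rel((.524,-.2611,.012),np.radians(-151.5+90))
```

```text
t 1.4167 pos [ 0.5254 -0.257   0.0602] x-axis [-0.874  -0.4859  0.0039] F [ 1.7 -1.   1.9] w 0.0599
rel [ 0.45 -0.15  5.02] turn 0.58
```

View pics/w3.png

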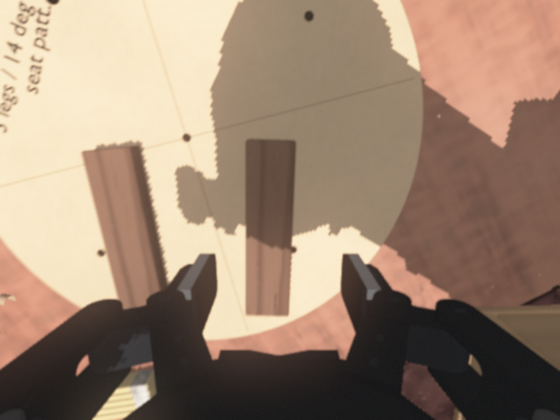

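Emit:
jog_arm(
  slide=[
    [0.4, -0.2, 3],
    [0.4, -0.2, 4.6],
    [0.4, -0.2, 5.0],
    [0.4, -0.2, 5.0],
    [0.4, -0.2, 5.0],
    [0.4, -0.2, 5.0],
    [0.4, -0.2, 5.0],
    [0.4, -0.2, 5.0],
  ],
  turn=[0.5, 0.5, 0.5, 0.5, 0.5, 0.5, 0.5, 0.5],
  grip=[-0.4, -0.4, -0.4, -0.4, 1, 1, 1, 1],
)

```text
clock: 2.13
eef_pos: [0.5254, -0.2615, 0.0134]
tcp_rot: [-0.246, 0.969, -0.001, 0.001]
force: [-0.8, 1.0, 5.4]
width: 0.0273
```

Run:
```python
from h import *
status()
im,c=snap("wrist","w4")
```

```text
t 2.1333 pos [ 0.5254 -0.2615  0.0134] x-axis [-0.8785 -0.4777 -0.0024] F [-0.8  1.   5.4] w 0.0273
```

View pics/w4.png

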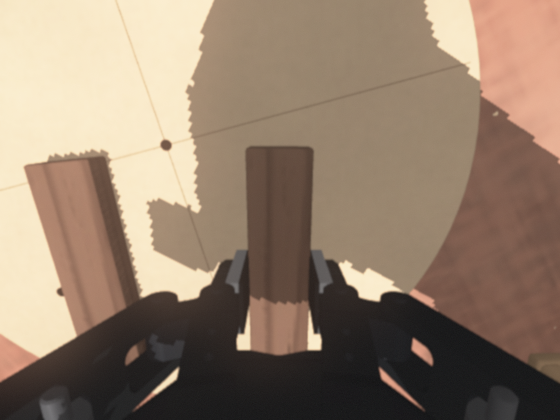

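Run:
```python
from h import *
for p in [(.2,-.10,.25),(.03,-.085,.25)]:
    print(ch(*p)); rel(ch(*p),TH)
```

```text
[ 0.63063221 -0.16991436  0.25      ]
rel [-13.67   2.96 -23.64] turn -0.96
[ 0.55998732 -0.01456219  0.25      ]
rel [-14.89  19.99 -23.67] turn -0.96
```

Emit:
jog_arm(
  slide=[
    [0, 0, -3],
    [0, 0, -7],
    [-1, 0, -11],
    [-4, 0.8, -15],
    [-7.5, 1.7, -18],
    [-11, 2.4, -20],
    [-13.7, 3, -22.4],
    [-13.7, 3, -23.6],
  ],
  turn=[0, 0, 0, 0, -1, -1, -1, -1],
  grip=[1, 1, 1, 1, 1, 1, 1, 1],
)

```text
clock: 2.85
eef_pos: [0.6336, -0.1668, 0.2512]
tcp_rot: [-0.256, 0.967, -0.001, 0.002]
force: [0.9, -0.4, -0.3]
width: 0.0268
```

Emit:
jog_arm(
  slide=[
    [-0.3, 4, 0],
    [-0.5, 8, 0],
    [-0.8, 12, 0],
    [-1, 15, 0],
    [-1.2, 17, 0],
    [-1.2, 17, 0],
    [-1.2, 17, 0],
  ],
  turn=[0, 0, 0, 0, 0, 0, 0],
  grip=[1, 1, 1, 1, 1, 1, 1],
)

```text
clock: 3.43
eef_pos: [0.5566, -0.0145, 0.2488]
tcp_rot: [-0.256, 0.967, -0.0, 0.001]
force: [0.8, -0.4, 0.1]
width: 0.0269
```

Run:
```python
from h import *
status()
im,c=snap("wrist","w5"); im,c=snap("scene","s5")
```

```text
t 3.4333 pos [ 0.5566 -0.0145  0.2488] x-axis [-0.8691 -0.4946 -0.0022] F [ 0.8 -0.4  0.1] w 0.0269
```

View pics/w5.png

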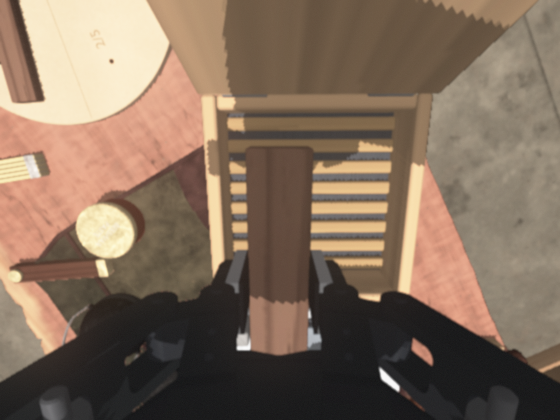

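View pics/s5.png

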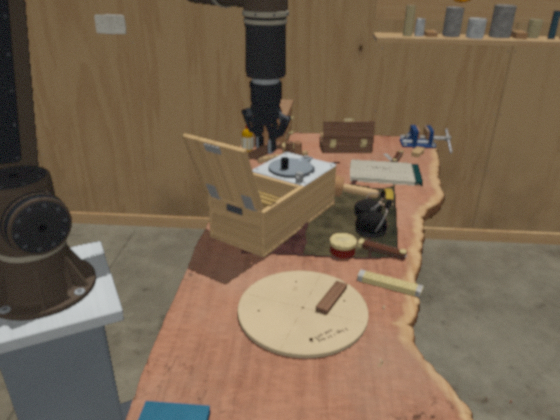

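Run:
```python
from h import *
im=cv2.imread("pics/w5.png"); crop(im,190,80,450,310,"w5c",3)
```

```text
w5c scale 3
```

View pics/w5c.png

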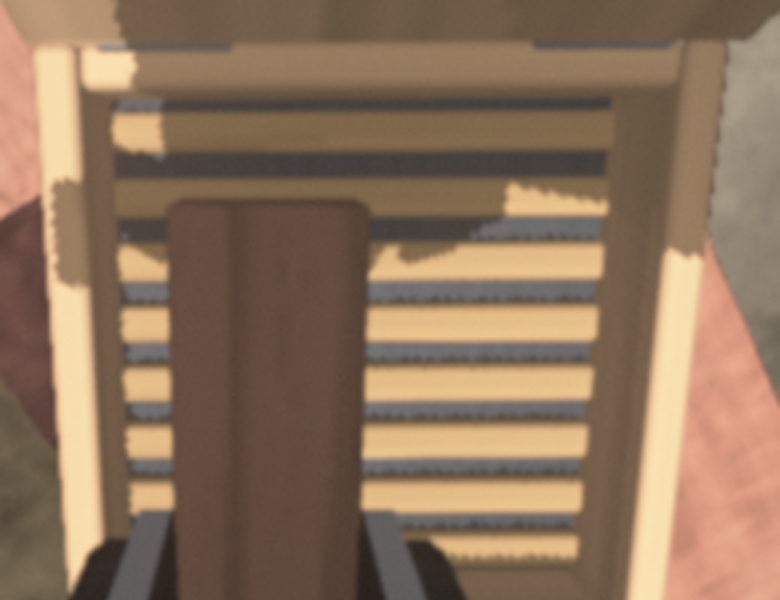

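Run:
```python
from h import *
c=cam("wrist"); 
q=np.array([(37,60),(68,590),(724,60),(663,590),(88,92),(672,86),(80,60),(104,540),(678,85),(628,590)])/3+np.array([190,80])
W=ray(c,q,.134)
for a,w in zip(["Lo","Lo","Ro","Ro","B","B","Li","Li","Ri","Ri"],W): print(a,toch(w).round(4))
a1=W[1]-W[0];a2=W[3]-W[2]
for a in(a1,a2,W[7]-W[6],W[9]-W[8]): print(np.degrees(np.arctan2(a[1],a[0]))-90)
print(np.degrees(TH)); 
a=W[5]-W[4];print("back dir",np.degrees(np.arctan2(a[1],a[0]))-180)
```

```text
Lo [ 0.0879 -0.1754]
Lo [ 0.0881 -0.0247]
Ro [-0.0899 -0.1754]
Ro [-0.091  -0.0249]
B [ 0.075  -0.1675]
B [-0.0772 -0.169 ]
Li [ 0.0767 -0.1754]
Li [ 0.0766 -0.041 ]
Ri [-0.0787 -0.1693]
Ri [-0.0805 -0.0249]
-60.611366422586435
-60.0869439658203
-60.43424539613044
-59.811315794732636
-60.50434316581494
back dir -59.924586483218164
```

```bash
sed -i 's/^TH=.*/TH=-1.052; O=np.array([.6217,.0560])/' h.py
python3 - <<'E'
from h import *
print(toch(r.observe()["eef_pos"]))
rel(ch(.03,-.093,.097),TH)
E
```

```text
[ 0.03026466 -0.0917997 ]
rel [ 0.14  0.03 15.11] turn -0.21
```

Emit:
jog_arm(
  slide=[
    [0.1, 0, 4],
    [0.1, 0, 8],
    [0.1, 0, 11.5],
    [0.1, 0, 14],
    [0.1, 0, 15.1],
    [0.1, 0, 15.1],
    [0.1, 0, 15.1],
  ],
  turn=[0, 0, 0, 0, 0, 0, 0],
  grip=[1, 1, 1, 1, 1, 1, 1],
)

```text
clock: 4.12
eef_pos: [0.5565, -0.0169, 0.0965]
tcp_rot: [-0.254, 0.967, -0.0, -0.0]
force: [0.3, -0.3, 0.3]
width: 0.0271
```

Emit:
jog_arm(
  slide=[
    [0, 0, 0],
    [0, 0, 0],
    [0, 0, 0],
    [0, 0, -3],
    [0, 0, -7],
    [0, 0, -11],
    [0, 0, -15],
    [0, 0, -15],
  ],
  turn=[0, 0, 0, 0, 0, 0, 0, 0],
  grip=[0, 0, 0, 0, 0, 0, 0, 0],
)

```text
clock: 4.78
eef_pos: [0.5599, -0.016, 0.2559]
tcp_rot: [-0.255, 0.967, -0.001, 0.007]
force: [1.3, 0.1, 0.6]
width: 0.043
```

Run:
```python
from h import *
status()
im,c=snap("wrist","w6"); im,c=snap("scene","s6"); crop(im,220,230,420,380,"s6c")
```

```text
t 4.7833 pos [ 0.5599 -0.016   0.2559] x-axis [-0.8697 -0.4935 -0.0126] F [1.3 0.1 0.6] w 0.043
s6c scale 4.0
```

View pics/w6.png

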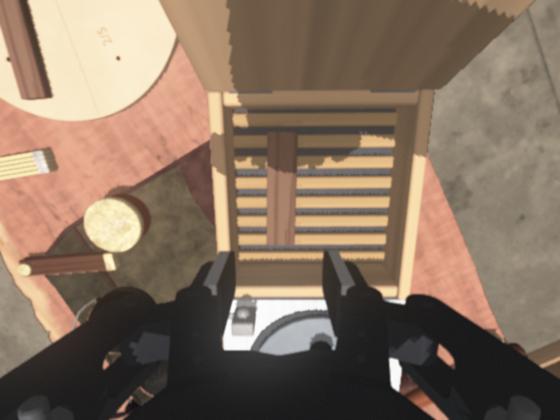

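View pics/s6c.png

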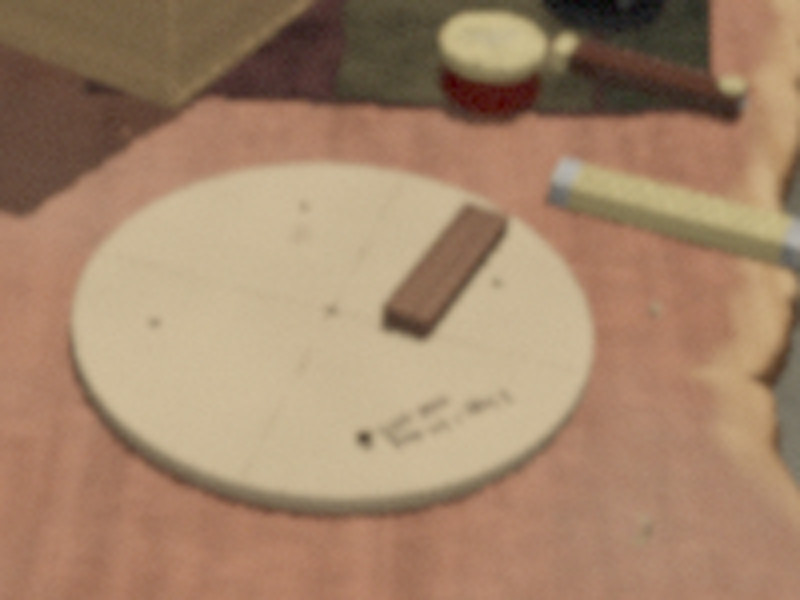

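Run:
```python
from h import *
rel(ch(.2,-.1,.2),TH); rel((.5699,-.3322,.12),np.radians(-145.1+90))
```

```text
rel [  0.77 -16.98   4.91] turn -0.23
rel [ 14.51 -28.17  12.85] turn -5.4
```

Emit:
jog_arm(
  slide=[
    [0.2, -4, 0],
    [0.4, -8, 0],
    [0.6, -12, 0.5],
    [0.8, -15.5, 2],
    [3, -18.5, 4],
    [6, -21.5, 6],
    [9, -24, 8.5],
    [12, -26.5, 11],
  ],
  turn=[0, 0, 0, 0, -2, -4, -5.4, -5.4],
  grip=[-0.4, -0.4, -0.4, -0.4, -0.4, -0.4, -0.4, -0.4],
)

```text
clock: 5.55
eef_pos: [0.5851, -0.2953, 0.1421]
tcp_rot: [-0.301, 0.954, 0.001, -0.001]
force: [0.8, -0.1, 0.2]
width: 0.0602
```

Emit:
jog_arm(
  slide=[
    [2.5, -1.7, 1.8],
    [2.5, -1.7, 1.8],
    [2.5, -1.7, 1.8],
  ],
  turn=[0, 0, 0],
  grip=[-0.4, -0.4, -0.4],
)

```text
clock: 5.8
eef_pos: [0.5732, -0.3233, 0.1235]
tcp_rot: [-0.298, 0.954, 0.001, -0.002]
force: [0.5, -0.8, -0.9]
width: 0.0594
```

Run:
```python
from h import *
status()
im,c=snap("wrist","w7"); print(proj(c,[.5699,-.3322,.024]))
rel((.5699,-.3322,.0125),np.radians(-145.1+90))
```

```text
t 5.8 pos [ 0.5732 -0.3233  0.1235] x-axis [-0.822  -0.5695  0.0032] F [ 0.5 -0.8 -0.9] w 0.0594
[[269.95989548 204.22064246]]
rel [ 0.92 -0.55 11.25] turn -0.09
```

View pics/w7.png

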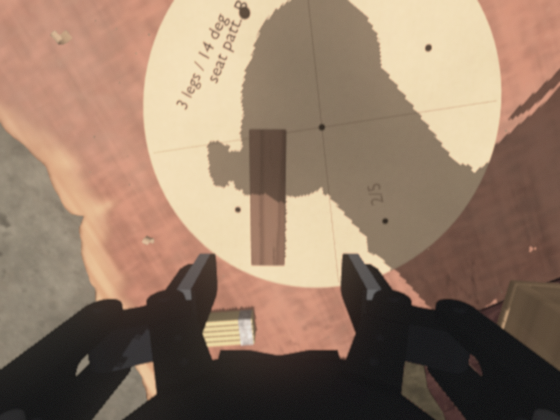

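Emit:
jog_arm(
  slide=[
    [0.9, -0.6, 4],
    [0.9, -0.6, 7],
    [0.9, -0.6, 9],
    [0.9, -0.6, 10.5],
    [0.9, -0.6, 11.2],
    [0.9, -0.6, 11.2],
  ],
  turn=[0, 0, 0, 0, 0, 0],
  grip=[-0.4, -0.4, -0.4, -0.4, -0.4, -0.4],
)

```text
clock: 6.35
eef_pos: [0.5715, -0.3309, 0.0132]
tcp_rot: [-0.3, 0.954, 0.001, -0.001]
force: [0.7, -0.2, 0.0]
width: 0.0596
```

Emit:
jog_arm(
  slide=[
    [0, 0, 0],
    [0, 0, 0],
    [0, 0, 0],
    [0, 0, 0],
    [0, 0, 0],
  ],
  turn=[0, 0, 0, 0, 0],
  grip=[1, 1, 1, 1, 1],
)

```text
clock: 6.77
eef_pos: [0.5731, -0.3323, 0.0163]
tcp_rot: [-0.3, 0.954, -0.001, 0.001]
force: [1.1, 2.3, 6.0]
width: 0.0265
```

Run:
```python
from h import *
status()
im,c=snap("wrist","w8")
for p in [(.2,-.10,.25),(-.03,-.093,.25)]: rel(ch(*p),TH)
```

```text
t 6.7667 pos [ 0.5731 -0.3323  0.0163] x-axis [-0.8199 -0.5726 -0.002 ] F [1.1 2.3 6. ] w 0.0265
rel [-14.5    9.98 -23.36] turn 5.2
rel [-17.28  32.82 -23.42] turn 5.2
```

View pics/w8.png

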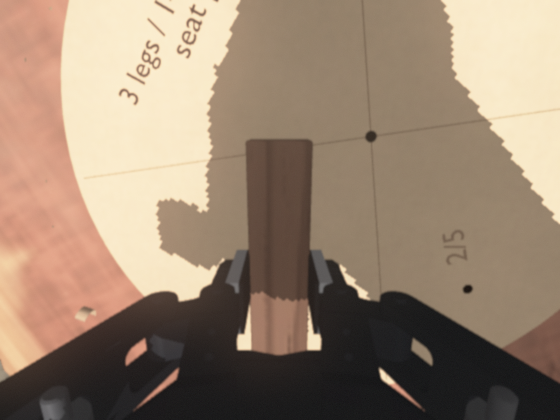

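Emit:
jog_arm(
  slide=[
    [0, 0, -3],
    [0, 0, -7],
    [-1, 0, -11],
    [-4, 2.5, -14],
    [-7, 5, -17],
    [-10.5, 7, -19.5],
    [-14, 9.2, -22],
    [-14.5, 10, -23.4],
  ],
  turn=[0, 0, 0, 1, 2, 3, 5, 5],
  grip=[1, 1, 1, 1, 1, 1, 1, 1],
)

```text
clock: 7.48
eef_pos: [0.6332, -0.1662, 0.2485]
tcp_rot: [-0.257, 0.966, 0.0, -0.0]
force: [0.3, -0.3, -0.9]
width: 0.0267
```

Run:
```python
from h import *
status()
rel(ch(-.03,-.088,.20),TH)
```

```text
t 7.4833 pos [ 0.6332 -0.1662  0.2485] x-axis [-8.681e-01 -4.964e-01  1.000e-04] F [ 0.3 -0.3 -0.9] w 0.0267
rel [-1.24 22.86  4.86] turn 0.04
```

Emit:
jog_arm(
  slide=[
    [-0.3, 4, 0],
    [-0.6, 8, 0],
    [-0.8, 12, 0],
    [-1, 16, 1],
    [-1.1, 19.5, 2],
    [-1.2, 22, 3.5],
    [-1.2, 22.9, 4.8],
    [-1.2, 22.9, 4.8],
  ],
  turn=[0, 0, 0, 0, 0, 0, 0, 0],
  grip=[1, 1, 1, 1, 1, 1, 1, 1],
)

```text
clock: 8.15
eef_pos: [0.5269, 0.0379, 0.1981]
tcp_rot: [-0.259, 0.966, 0.0, -0.001]
force: [-0.7, 0.3, -1.0]
width: 0.0267
```

Run:
```python
from h import *
status()
im,c=snap("wrist","w9")
rel(ch(-.03,-.088,.098),TH)
```

```text
t 8.15 pos [0.5269 0.0379 0.1981] x-axis [-0.8658 -0.5003  0.0021] F [-0.7  0.3 -1. ] w 0.0267
rel [-2.600e-01  1.000e-02  1.014e+01] turn 0.29
```

View pics/w9.png

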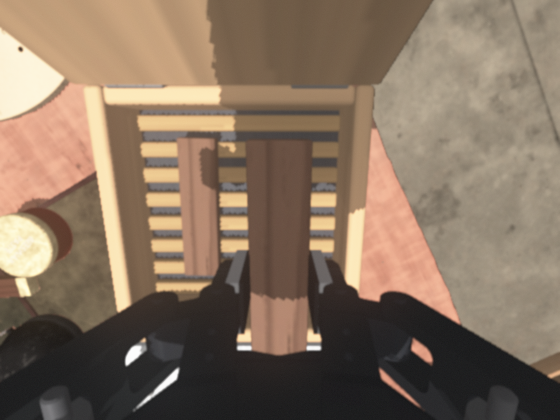

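Emit:
jog_arm(
  slide=[
    [-0.2, 0, 3],
    [-0.2, 0, 6],
    [-0.2, 0, 8.5],
    [-0.2, 0, 10.1],
    [-0.2, 0, 10.1],
    [-0.2, 0, 10.1],
  ],
  turn=[0, 0, 0, 0, 0, 0],
  grip=[1, 1, 1, 1, 1, 1],
)

```text
clock: 8.7
eef_pos: [0.5318, 0.0368, 0.0991]
tcp_rot: [-0.258, 0.966, -0.0, -0.0]
force: [0.3, 0.5, -0.6]
width: 0.0268
```

Emit:
jog_arm(
  slide=[
    [0, 0, 0],
    [0, 0, 0],
    [0, 0, 0],
    [0, 0, -3],
    [0, 0, -7],
    [0, 0, -11],
    [0, 0, -14],
    [0, 0, -14],
  ],
  turn=[0, 0, 0, 0, 0, 0, 0, 0],
  grip=[0, 0, 0, 0, 0, 0, 0, 0],
)

```text
clock: 9.37
eef_pos: [0.5345, 0.0381, 0.2468]
tcp_rot: [-0.259, 0.966, -0.0, 0.006]
force: [0.7, 0.5, 0.6]
width: 0.0427
```

Run:
```python
from h import *
status()
im,c=snap("wrist","w10"); im,c=snap("scene","s10")
```

```text
t 9.3667 pos [0.5345 0.0381 0.2468] x-axis [-0.8663 -0.4994 -0.0118] F [0.7 0.5 0.6] w 0.0427
```

View pics/w10.png

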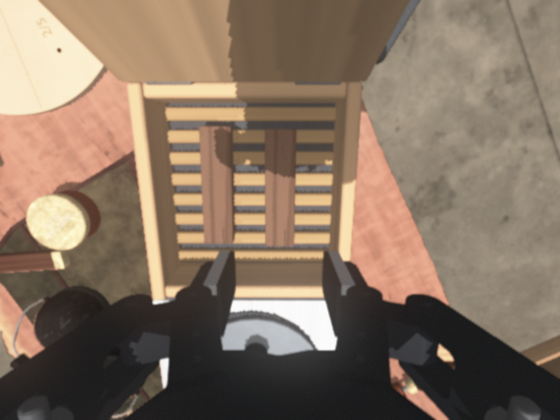

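View pics/s10.png

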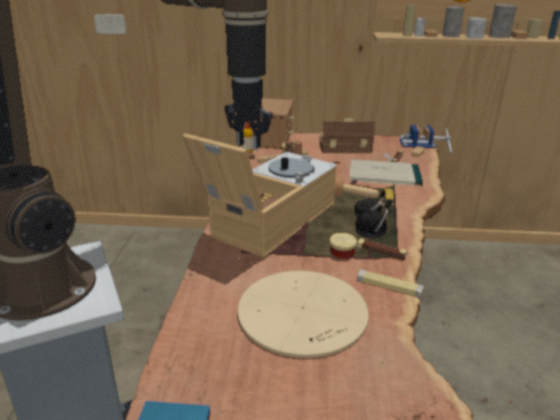

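Run:
```python
from h import *
print(r.observe()["joints"].round(2))
for p in [(.14,-.12,.38),(.07,-.258,.38)]: print(ch(*p)); rel(ch(*p))
```

```text
[ 0.44  0.12 -0.29 -0.   -1.16 -1.49]
[ 0.58690693 -0.12507855  0.38      ]
rel [  3.28 -16.87 -13.91] turn None
[ 0.43235697 -0.13271465  0.38      ]
rel [ 17.06  -9.83 -13.98] turn None
```

Emit:
jog_arm(
  slide=[
    [0, -1, -4],
    [0, -2, -8],
    [0, -4, -11.5],
    [2, -6, -14],
    [5, -8, -14],
    [8, -9, -14],
    [11, -9.8, -14],
    [14, -9.8, -14],
  ],
  turn=[-7, -14, -21, -28, -35, -42, -49, -56],
  grip=[-0.5, -1, -1, -1, -1, -1, -1, -1],
)

```text
clock: 10.13
eef_pos: [0.4575, -0.1186, 0.3773]
tcp_rot: [-0.683, 0.73, 0.001, -0.001]
force: [-0.3, -0.6, 1.2]
width: 0.0858
```

Run:
```python
from h import *
status()
rel(ch(.07,-.258,.38),TH+np.pi/2)
```

```text
t 10.1333 pos [ 0.4575 -0.1186  0.3773] x-axis [-6.630e-02 -9.978e-01  4.000e-04] F [-0.3 -0.6  1.2] w 0.0858
rel [ 1.57  2.41 -0.27] turn -33.53
```

Emit:
jog_arm(
  slide=[
    [1.5, 2.4, -0.3],
    [1.5, 2.4, -0.3],
    [1.5, 2.4, -0.3],
    [1.5, 2.4, -0.3],
    [1.5, 2.4, -0.3],
    [1.5, 2.4, -0.3],
  ],
  turn=[-7, -14, -21, -28, -33.5, -33.5],
  grip=[-1, -1, -1, -1, -1, -1],
)

```text
clock: 10.63
eef_pos: [0.4331, -0.1305, 0.3808]
tcp_rot: [0.864, -0.503, -0.001, 0.0]
force: [0.2, 1.0, -0.3]
width: 0.0853
```

Run:
```python
from h import *
status(); print(r.observe()["joints"].round(2))
im,c=snap("wrist","w11"); im,c=snap("side","d11")
rel(ch(.07,-.258,.285),TH+np.pi/2)
```

```text
t 10.6333 pos [ 0.4331 -0.1305  0.3808] x-axis [ 0.4946 -0.8691 -0.0009] F [ 0.2  1.  -0.3] w 0.0853
[ 0.14 -0.09 -0.18 -0.   -1.48  0.37]
rel [0.16 0.19 9.6 ] turn -0.52
```

View pics/w11.png

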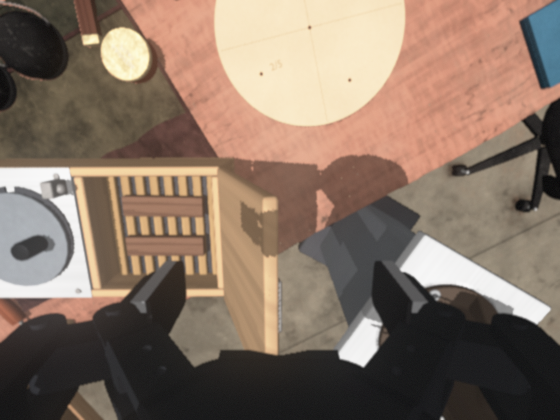

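View pics/d11.png

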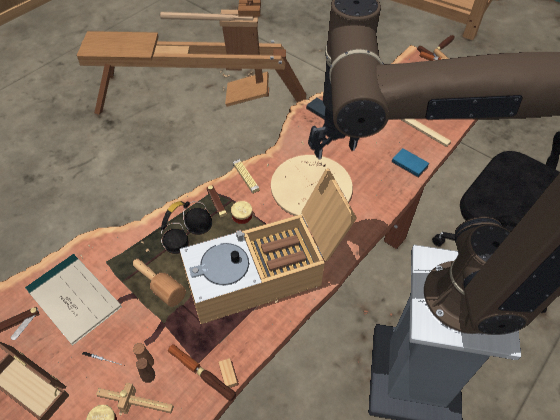

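Emit:
jog_arm(
  slide=[
    [0.1, 0.2, 4],
    [0.1, 0.2, 8],
    [0.1, 0.2, 10.5],
    [0.1, 0.2, 10.5],
    [0.1, 0.2, 10.5],
  ],
  turn=[0, 0, 0, 0, 0],
  grip=[-1, -1, -1, -1, -1],
)

```text
clock: 11.15
eef_pos: [0.432, -0.1326, 0.2764]
tcp_rot: [0.863, -0.505, -0.001, 0.001]
force: [-0.2, -0.5, 1.6]
width: 0.0854
```

Run:
```python
from h import *
status(); print(toch(r.observe()["eef_pos"]))
im,c=snap("wrist","w12")
for y,z in [(-.2,.275),(-.151,.275),(-.111,.2715),(-.082,.262),(-.056,.2475),(-.039,.233)]: rel(ch(.07,y,z))
```

```text
t 11.15 pos [ 0.432  -0.1326  0.2764] x-axis [ 4.893e-01 -8.721e-01 -4.000e-04] F [-0.2 -0.5  1.6] w 0.0854
[ 0.06970035 -0.25826702]
rel [-0.06 -5.73  0.29] turn None
rel [ -0.1  -10.63   0.29] turn None
rel [ -0.13 -14.63   0.64] turn None
rel [ -0.15 -17.53   1.59] turn None
rel [ -0.17 -20.13   3.04] turn None
rel [ -0.18 -21.83   4.49] turn None
```

View pics/w12.png

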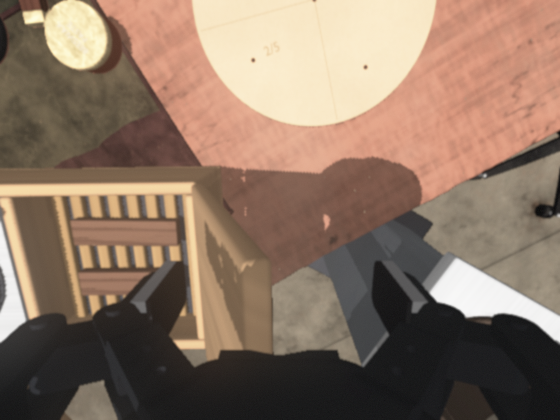

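Emit:
jog_arm(
  slide=[
    [0, -3, 0.2],
    [0, -5.5, 0.2],
    [-0.1, -7, 0.2],
    [-0.1, -8.5, 0.2],
    [-0.1, -10, 0.3],
    [-0.1, -11.3, 0.3],
    [-0.1, -12.6, 0.4],
    [-0.1, -12.6, 0.4],
  ],
  turn=[0, 0, 0, 0, 0, 0, 0, 0],
  grip=[-1, -1, -1, -1, -1, -1, -1, -1],
)

```text
clock: 11.87
eef_pos: [0.5436, -0.0685, 0.2722]
tcp_rot: [0.864, -0.504, 0.0, -0.0]
force: [1.3, -0.2, -0.2]
width: 0.0852
```

Run:
```python
from h import *
status(); print(toch(r.observe()["eef_pos"]))
im,c=snap("scene","s13")
for y,z in [(-.151,.275),(-.111,.2715),(-.082,.262),(-.056,.2475),(-.039,.233)]: rel(ch(.07,y,z))
```

```text
t 11.8667 pos [ 0.5436 -0.0685  0.2722] x-axis [ 0.4914 -0.8709 -0.    ] F [ 1.3 -0.2 -0.2] w 0.0852
[ 0.06943911 -0.12955382]
rel [ 0.08  2.04 -0.29] turn None
rel [ 0.06 -1.96  0.06] turn None
rel [ 0.05 -4.86  1.01] turn None
rel [ 0.03 -7.46  2.46] turn None
rel [ 0.02 -9.16  3.91] turn None
```

View pics/s13.png

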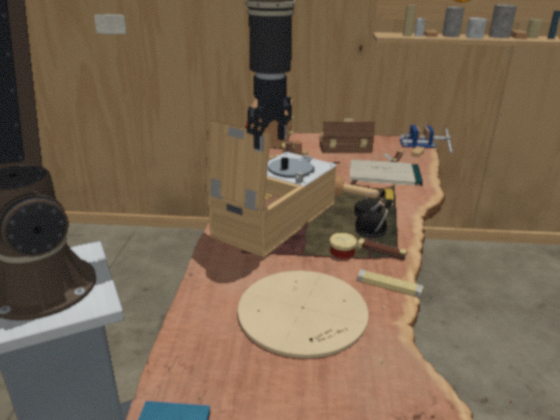

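Emit:
jog_arm(
  slide=[
    [0, -1.2, 0],
    [0, -2.4, 0.2],
    [0, -3.6, 0.6],
    [0, -4.9, 1],
    [0, -6.2, 1.7],
    [0, -7.5, 2.5],
    [0, -8.5, 3.3],
    [0, -9.2, 3.9],
  ],
  turn=[0, 0, 0, 0, 0, 0, 0, 0],
  grip=[-1, -1, -1, -1, -1, -1, -1, -1],
)

```text
clock: 12.58
eef_pos: [0.623, -0.0236, 0.2319]
tcp_rot: [0.863, -0.504, -0.0, 0.0]
force: [-0.5, -0.3, 0.5]
width: 0.0851
```

Run:
```python
from h import *
status(); print(toch(r.observe()["eef_pos"]))
im,c=snap("scene","s14");crop(im,170,60,370,260,"s14c")
im,c=snap("wrist","w14")
```

```text
t 12.5833 pos [ 0.623  -0.0236  0.2319] x-axis [ 4.912e-01 -8.710e-01 -3.000e-04] F [-0.5 -0.3  0.5] w 0.0851
[ 0.06979061 -0.03838077]
s14c scale 3.0
```

View pics/s14c.png

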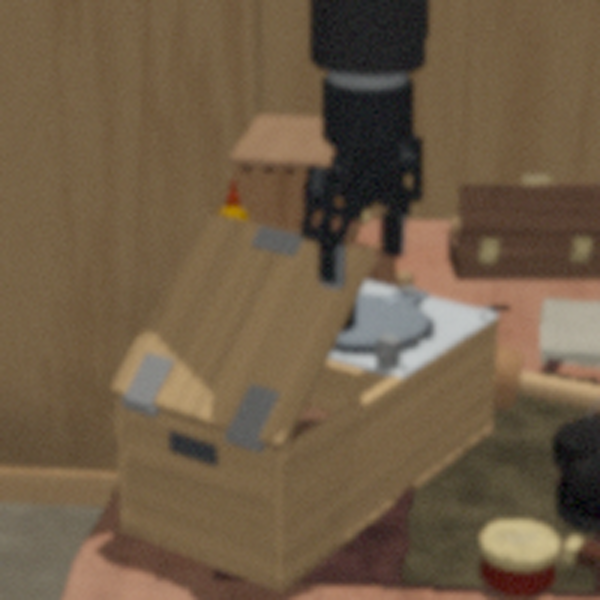

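View pics/w14.png

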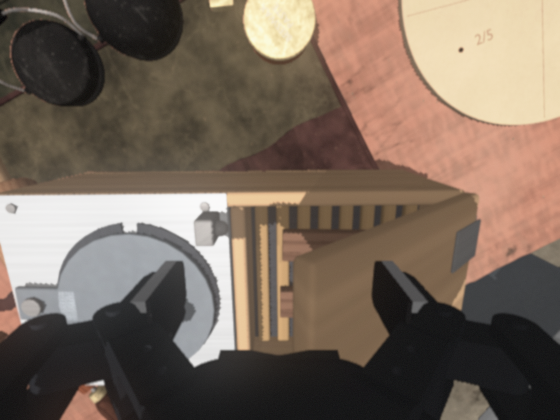

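Emit:
jog_arm(
  slide=[
    [0, 0, -3],
    [0, 0.5, -7],
    [-1.5, 1.5, -9],
    [-4, 2.5, -9],
    [-4, 2.5, -9],
    [-4, 2.5, -9],
    [-4, 2.5, -8],
    [-4, 2.5, -8],
  ],
  turn=[0, 0, 0, 0, 0, 0, 0, 0],
  grip=[-1, -1, -1, 0, 1, 1, 1, 1],
)

```text
clock: 13.35
eef_pos: [0.5797, -0.0021, 0.3112]
tcp_rot: [0.863, -0.505, -0.001, 0.001]
force: [-0.2, -0.0, -0.9]
width: 0.0254
```

Run:
```python
from h import *
status(); print(toch(r.observe()["eef_pos"]))
im,c=snap("wrist","w15")
for p in [(-.062,.27),(-.055,.22),(-.035,.18),(-.028,.16),(-.025,.15)]: rel(ch(.03,*p),TH+np.pi/2)
```

```text
t 13.35 pos [ 0.5797 -0.0021  0.3112] x-axis [ 0.4905 -0.8714 -0.0014] F [-0.2 -0.  -0.9] w 0.0254
[ 0.02962624 -0.06527911]
rel [ 0.01 -0.34  4.16] turn -0.35
rel [ 0.02 -1.05  9.16] turn -0.35
rel [ 1.000e-02 -3.060e+00  1.315e+01] turn -0.35
rel [ 0.   -3.77 15.15] turn -0.35
rel [ 0.   -4.07 16.15] turn -0.35
```

View pics/w15.png

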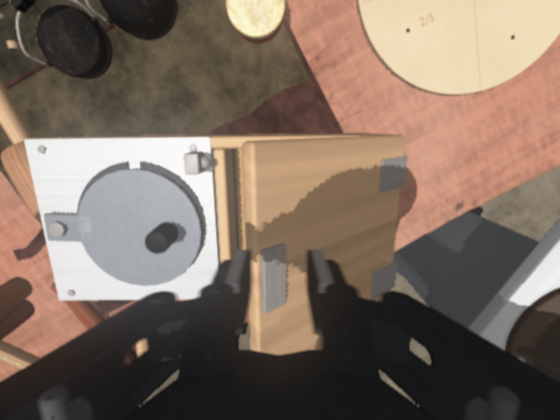

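Emit:
jog_arm(
  slide=[
    [0, 0, 2],
    [0, -0.3, 4],
    [0, -0.5, 6],
    [0, -0.8, 8],
    [0, -1.3, 9.8],
    [0, -2.2, 11.5],
    [0, -3, 13],
    [0, -3.6, 14.3],
  ],
  turn=[0, 0, 0, 0, 0, 0, 0, 0],
  grip=[1, 1, 1, 1, 1, 1, 1, 1],
)

```text
clock: 14.07
eef_pos: [0.6119, 0.0154, 0.1685]
tcp_rot: [0.863, -0.505, -0.001, 0.001]
force: [-0.4, 0.1, -0.4]
width: -0.0002
```

Run:
```python
from h import *
status(); print(toch(r.observe()["eef_pos"]))
im,c=snap("scene","s16");crop(im,170,60,370,260,"s16c")
```

```text
t 14.0667 pos [0.6119 0.0154 0.1685] x-axis [ 4.904e-01 -8.715e-01 -3.000e-04] F [-0.4  0.1 -0.4] w -0.0002
[ 0.03042409 -0.02868656]
s16c scale 3.0
```

View pics/s16c.png

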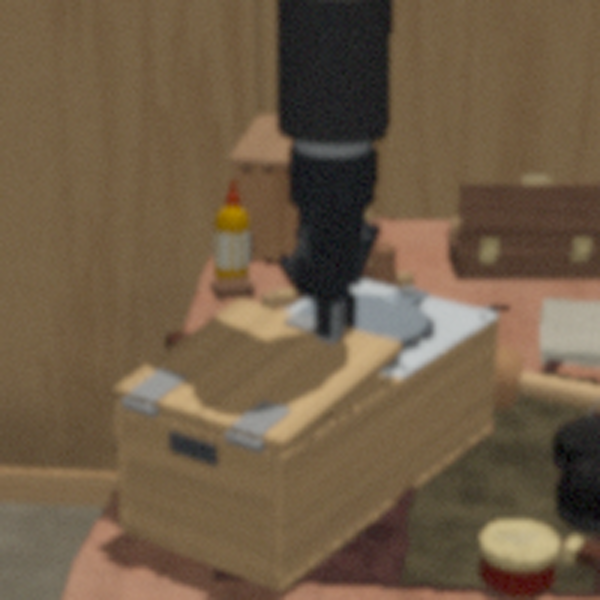

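Nearly shut; press on gradually.

Emit:
jog_arm(
  slide=[
    [0, -0.2, 0.5],
    [0, -0.3, 1],
    [0, -0.3, 1.4],
    [0, -0.3, 1.8],
    [0, -0.3, 1.8],
  ],
  turn=[0, 0, 0, 0, 0],
  grip=[1, 1, 1, 1, 1],
)

```text
clock: 14.53
eef_pos: [0.6142, 0.0172, 0.1523]
tcp_rot: [0.863, -0.505, -0.0, -0.0]
force: [-0.1, 1.2, 0.8]
width: -0.0003
```

Emit:
jog_arm(
  slide=[
    [0, 0, 0.3],
    [0, 0, 0.5],
    [0, 0, 0.5],
  ],
  turn=[0, 0, 0],
  grip=[1, 1, 1],
)

```text
clock: 14.78
eef_pos: [0.6148, 0.0174, 0.149]
tcp_rot: [0.864, -0.504, 0.001, -0.0]
force: [-3.1, -0.7, 7.9]
width: 0.0001
```

Emit:
jog_arm(
  slide=[
    [0, 0, 0.3],
    [0, 0, 0.4],
    [0, 0, 0.4],
  ],
  turn=[0, 0, 0],
  grip=[1, 1, 1],
)

```text
clock: 15.03
eef_pos: [0.615, 0.0174, 0.1487]
tcp_rot: [0.864, -0.504, 0.002, -0.001]
force: [-14.3, 2.3, 32.8]
width: -0.0001
```

Emit:
jog_arm(
  slide=[
    [0, 0, 0.2],
    [0, 0, 0.3],
    [0, 0, 0.3],
  ],
  turn=[0, 0, 0],
  grip=[1, 1, 1],
)

```text
clock: 15.28
eef_pos: [0.6151, 0.0174, 0.1485]
tcp_rot: [0.864, -0.503, 0.002, -0.001]
force: [-22.5, 3.3, 51.0]
width: -0.0001
```

Emit:
jog_arm(
  slide=[
    [0, 0, -1],
    [0, 0, -4],
    [0, 0, -8],
    [0, 0, -12],
    [0, 0, -14],
    [0, 0, -14],
    [0, 0, -14],
  ],
  turn=[0, 0, 0, 0, 0, 0, 0],
  grip=[1, 1, 1, 1, 0, -1, -1],
)

```text
clock: 15.87
eef_pos: [0.615, 0.0176, 0.2824]
tcp_rot: [0.863, -0.505, 0.001, -0.002]
force: [-0.4, 0.5, -0.6]
width: 0.0357
```

Run:
```python
from h import *
status(); print(toch(r.observe()["eef_pos"]))
im,c=snap("scene","s17");crop(im,170,60,370,260,"s17c")
im,c=snap("wrist","w17")
im,c=snap("side","d17");crop(im,170,200,370,350,"d17c")
```

```text
t 15.8667 pos [0.615  0.0176 0.2824] x-axis [ 4.909e-01 -8.712e-01  4.000e-04] F [-0.4  0.5 -0.6] w 0.0357
[ 0.02999263 -0.02481544]
s17c scale 3.0
d17c scale 4.0
```

View pics/s17c.png

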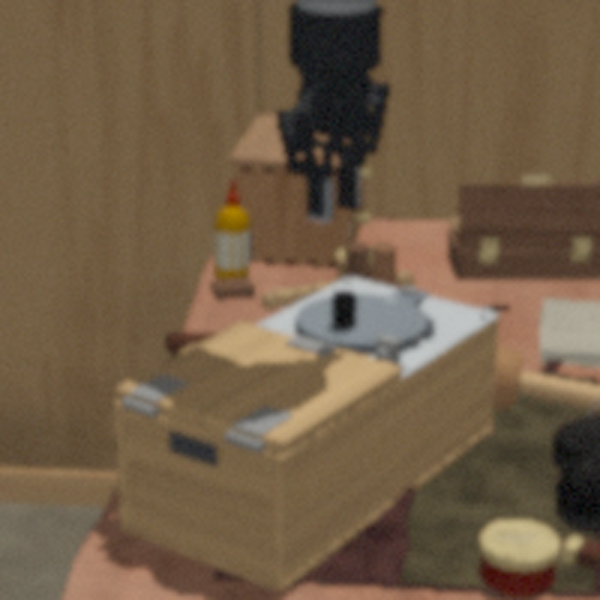

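View pics/w17.png

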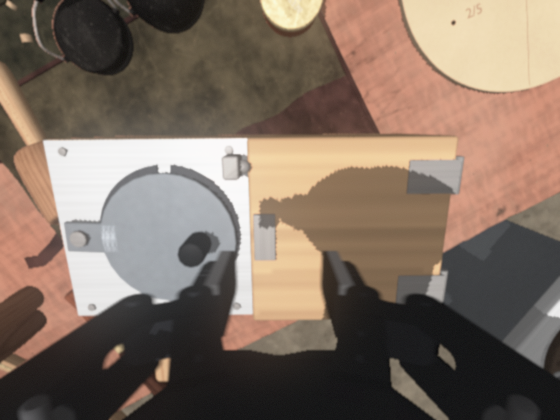

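View pics/d17c.png

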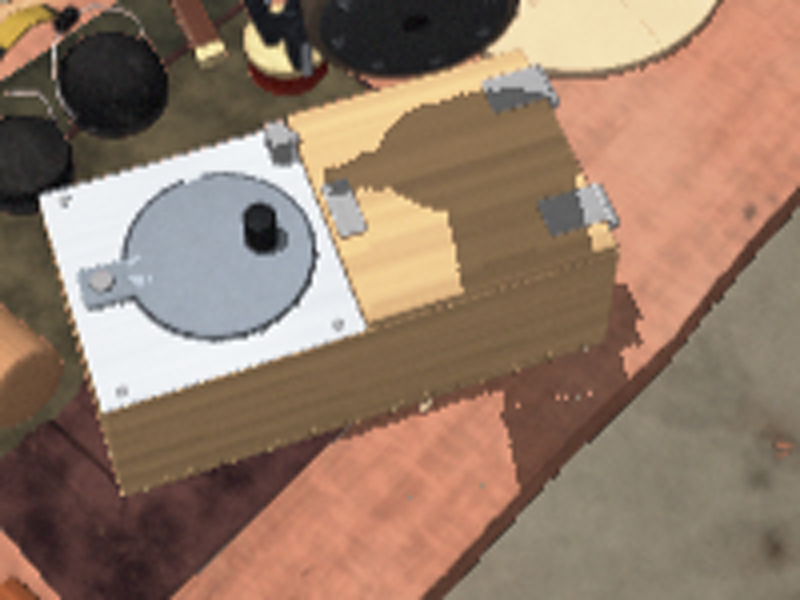

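Run:
```python
from h import *
c=cam("wrist")
for uv in [(255,215),(275,215),(276,260),(254,260),(250,137),(254,318),(457,136),(250,143),(166,167),(231,160)]: print(uv,toch(ray(c,uv,.146)[0]).round(4))
im=cv2.imread("pics/s17.png");crop(im,200,140,310,215,"s17d");im=cv2.imread("pics/w17.png");crop(im,40,110,300,300,"w17d")
```

```text
(255, 215) [ 0.0183 -0.0044]
(275, 215) [ 0.0182 -0.0228]
(276, 260) [-0.0265 -0.0233]
(254, 260) [-0.0263 -0.0023]
(250, 137) [ 0.0879 -0.0019]
(254, 318) [-0.0895 -0.0006]
(457, 136) [ 0.0877 -0.1799]
(250, 143) [ 0.0829 -0.0017]
(166, 167) [0.0626 0.0729]
(231, 160) [0.0684 0.0154]
s17d scale 7.2727272727272725
w17d scale 3.076923076923077
```

View pics/s17d.png

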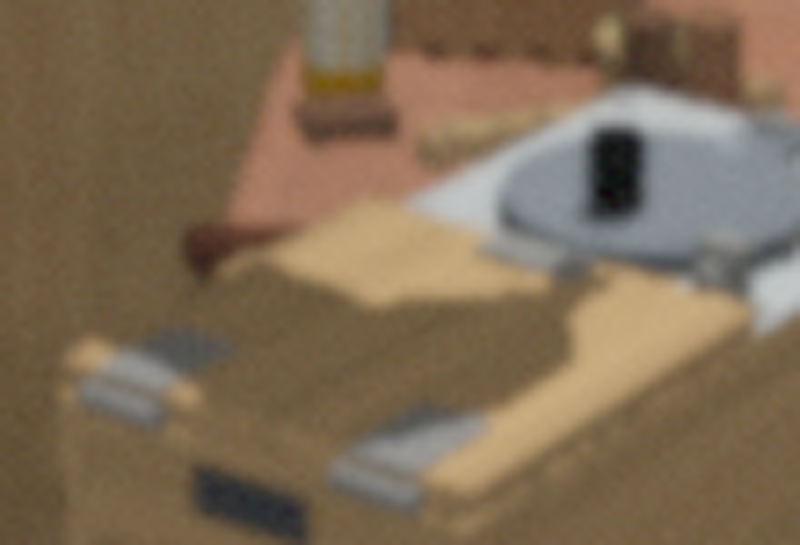

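View pics/w17d.png

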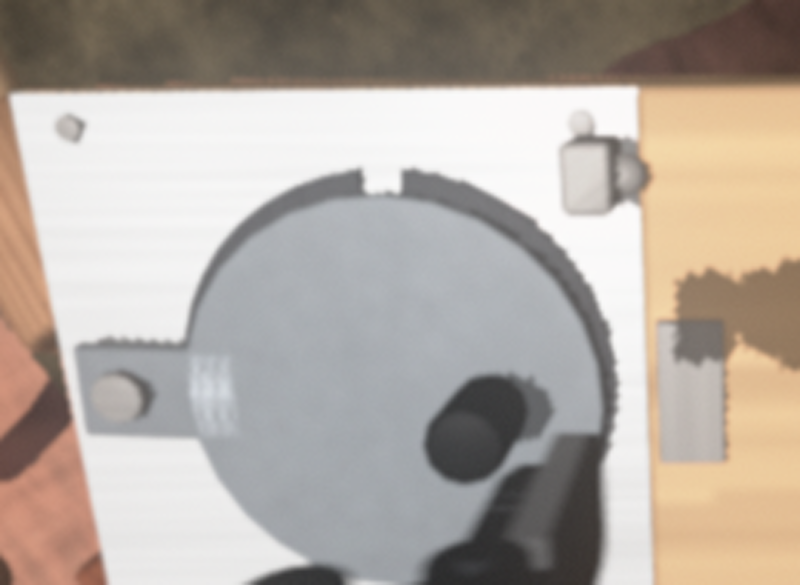

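Run:
```python
from h import *
rel(ch(.047,-.032,.16),TH+np.pi/2)
```

```text
rel [ 1.74  0.55 11.92] turn -0.33
```

Emit:
jog_arm(
  slide=[
    [1.7, 0.6, 0],
    [1.7, 0.6, 3],
    [1.7, 0.6, 6],
    [1.7, 0.6, 9],
    [1.7, 0.6, 11.5],
    [1.7, 0.6, 12],
    [1.7, 0.6, 12.7],
    [1.7, 0.6, 12.7],
  ],
  turn=[0, 0, 0, 0, 0, 0, 0, 0],
  grip=[1, 1, 1, 1, 1, 1, 1, 1],
)

```text
clock: 16.68
eef_pos: [0.6173, -0.0006, 0.1527]
tcp_rot: [0.863, -0.504, -0.001, 0.001]
force: [0.6, -0.5, 0.3]
width: 0.0003
```

Emit:
jog_arm(
  slide=[
    [0, 0, 0.2],
    [0, 0, 0.4],
    [0, 0, 0.6],
    [0, 0, 0.6],
  ],
  turn=[0, 0, 0, 0],
  grip=[1, 1, 1, 1],
)

```text
clock: 17.02
eef_pos: [0.6183, -0.0003, 0.1491]
tcp_rot: [0.863, -0.504, 0.001, -0.001]
force: [0.7, 0.6, 1.5]
width: -0.0
```

Emit:
jog_arm(
  slide=[
    [0, 0, 0.3],
    [0, 0, 0.5],
    [0, 0, 0.7],
    [0, 0, 0.7],
  ],
  turn=[0, 0, 0, 0],
  grip=[1, 1, 1, 1],
)

```text
clock: 17.35
eef_pos: [0.6185, -0.0003, 0.1485]
tcp_rot: [0.864, -0.503, 0.003, -0.001]
force: [-19.7, 4.1, 46.3]
width: 0.0001
```

Emit:
jog_arm(
  slide=[
    [0, 0, -2],
    [0, 0, -5],
    [0, -1, -8],
    [0, -3, -11],
    [0, -3, -12],
    [0, -3, -12],
    [0, -3, -12],
  ],
  turn=[0, 0, 0, 0, 0, 0, 0],
  grip=[1, 1, 1, 1, 0, 0, 0],
)

```text
clock: 17.93
eef_pos: [0.6436, 0.0145, 0.2611]
tcp_rot: [0.863, -0.505, 0.0, -0.001]
force: [0.2, 0.3, -1.0]
width: 0.0358
```

Run:
```python
from h import *
status(); print(toch(r.observe()["eef_pos"]))
im,c=snap("wrist","w18"); print(proj(c,ch(0,.048,.178)),proj(c,ch(0,.16,.149)))
rel(ch(0,.048,.21),TH+np.pi/2)
```

```text
t 17.9333 pos [0.6436 0.0145 0.2611] x-axis [ 4.909e-01 -8.712e-01 -2.000e-04] F [ 0.2  0.3 -1. ] w 0.0358
[ 0.04694178 -0.00157907]
[[216.89197705 275.29702162]] [[ 96.59016171 260.96813246]]
rel [-4.71 -5.    5.  ] turn -0.33
```

View pics/w18.png

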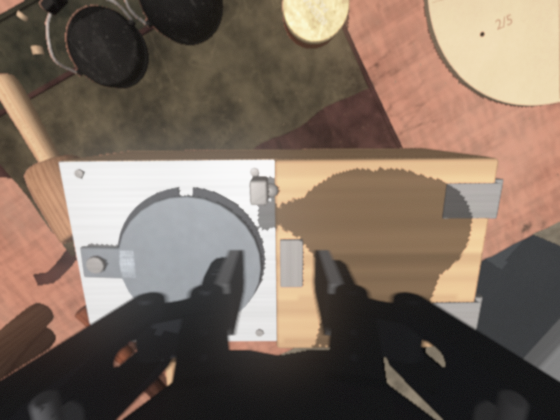

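Run:
```python
from h import *
o=dict(r.observe()); o["eef_pos"]=np.array([.615,.0176,.2824]); o["tcp_rot"]=np.array([0.863,-0.505,.001,-.002])/np.linalg.norm([0.863,-0.505,.001,-.002])
c=cam("wrist",o)
print("knob",toch(ray(c,(191,255),.178)[0]),"pin",toch(ray(c,(78.5,239),.149)[0]))
```

```text
knob [-0.00846111  0.05087119] pin [-0.00390065  0.16461844]
```

Run:
```python
from h import *
im=cv2.imread("pics/w18.png");crop(im,50,140,300,345,"w18d",2.9)
```

```text
w18d scale 2.9
```

View pics/w18d.png

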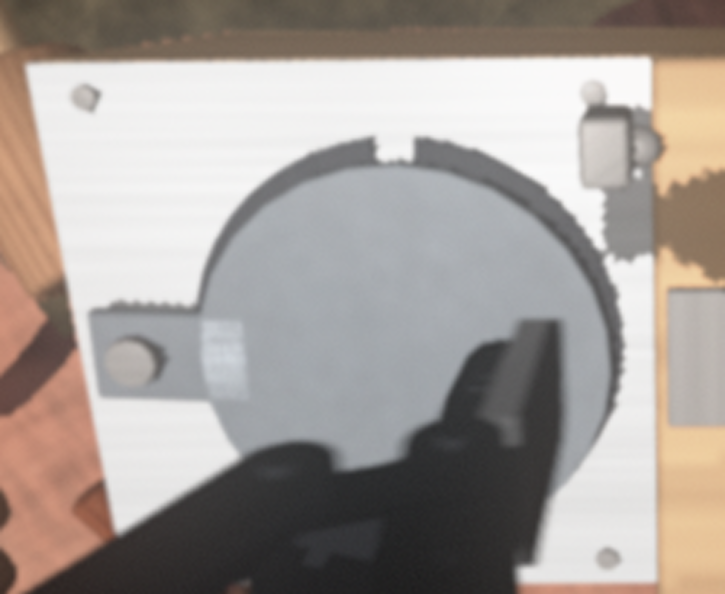

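Run:
```python
from h import *
c=cam("wrist"); o=np.array([50,140])
for n,uv,z in [("c++",(25,65),.134),("+x edge @y0",(652,58),.134),("left low",(113,530),.134),("-x edge@y0",(657,583),.134),("slot",(395,150),.137),("pin",(131,362),.15),("disc top",(395,163),.144),("disc right",(614,350),.144)]:
    w=ray(c,np.array(uv)/2.9+o,z)[0]; print(n,w.round(4),toch(w).round(4))
```

```text
c++ [0.8252 0.0743 0.134 ] [0.085  0.1858]
+x edge @y0 [ 0.6652 -0.0182  0.134 ] [0.086  0.0009]
left low [0.7473 0.2105 0.134 ] [-0.0719  0.1857]
-x edge@y0 [0.5758 0.1381 0.134 ] [-0.094   0.0008]
slot [0.7189 0.043  0.137 ] [0.0595 0.0779]
pin [0.7588 0.1375 0.15  ] [-0.0028  0.1594]
disc top [0.7161 0.0442 0.144 ] [0.057  0.0761]
disc right [0.6321 0.0647 0.144 ] [-0.0024  0.0134]
```

```bash
sed -i 's/^TH=.*/TH=-1.052; O=np.array([.6202,.0586])/' h.py
python3 - <<'E'
from h import *
rel(ch(-.003,.048,.205),TH+np.pi/2)
E
```

```text
rel [-5.31 -5.    5.5 ] turn -0.33
```

Emit:
jog_arm(
  slide=[
    [-2.5, -2.5, 0],
    [-5.3, -5, 1],
    [-5.3, -5, 3.5],
    [-5.3, -5, 5.5],
    [-5.3, -5, 5.5],
  ],
  turn=[0, 0, 0, 0, 0],
  grip=[-0.1, -0.1, -0.1, -0.1, -0.1],
)

```text
clock: 18.4
eef_pos: [0.6577, 0.0848, 0.1992]
tcp_rot: [0.863, -0.504, -0.004, 0.003]
force: [-0.8, -0.7, -1.2]
width: 0.0472
```

Run:
```python
from h import *
status(); print(toch(r.observe()["eef_pos"]))
im,c=snap("wrist","w19"); print(proj(c,ch(0,.048,.178)),proj(c,ch(0,.16,.149)))
im,c=snap("side","d19"); crop(im,170,160,370,310,"d19c")
rel(ch(0,.048,.153),TH+np.pi/2)
```

```text
t 18.4 pos [0.6577 0.0848 0.1992] x-axis [ 0.4909 -0.8712 -0.0028] F [-0.8 -0.7 -1.2] w 0.0472
[-0.00417     0.04556979]
[[274.29913144 241.50952225]] [[100.88938715 227.18019372]]
d19c scale 4.0
rel [ 0.25 -0.06  5.14] turn -0.32
```

View pics/w19.png

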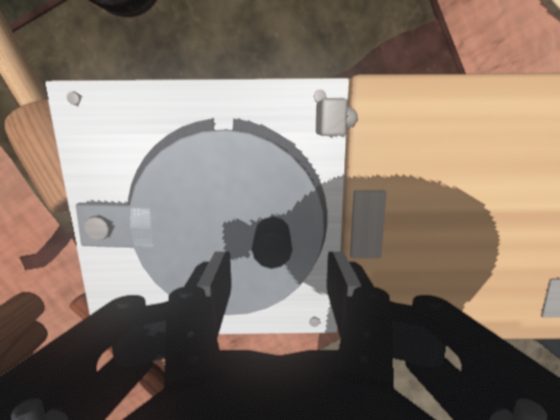

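View pics/d19c.png

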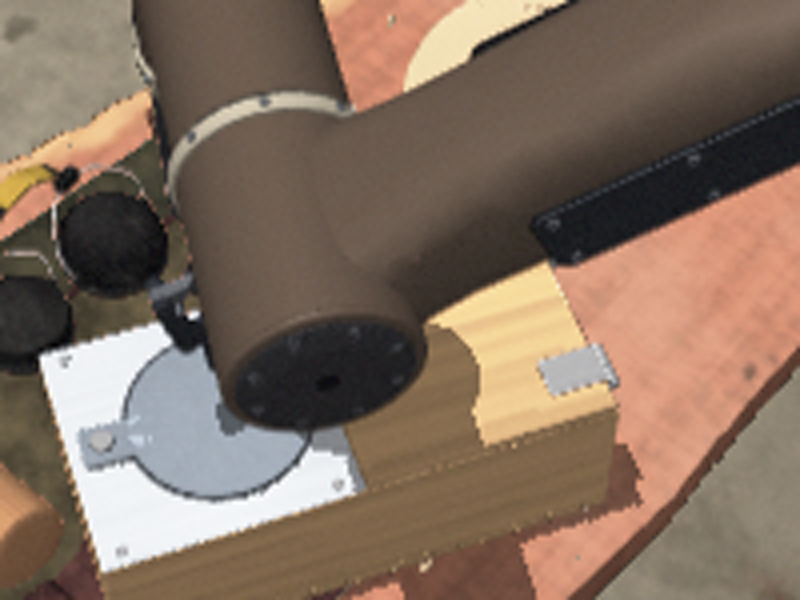

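Emit:
jog_arm(
  slide=[
    [0.2, 0, 2.5],
    [0.2, 0, 4.5],
    [0.2, 0, 4.7],
    [0.2, 0, 4.7],
    [0.2, 0, 4.7],
    [0.2, 0, 4.7],
    [0.2, 0, 4.7],
  ],
  turn=[0, 0, 0, 0, 0, 0, 0],
  grip=[-0.1, -0.1, -0.1, 1, 1, 1, 1],
  force=30,
)

```text
clock: 19.08
eef_pos: [0.6631, 0.0831, 0.1607]
tcp_rot: [0.863, -0.504, 0.001, -0.001]
force: [0.4, -0.5, 4.2]
width: 0.0219
```

Run:
```python
from h import *
status(); p=r.observe()["eef_pos"];print(toch(p))
M=Rn.from_quat(r.observe()["tcp_rot"]).as_matrix()
k=toch(p); pin=np.array([0,.16]); 
for d in range(7,106,7):
    a=np.radians(d); v=k-pin; q=pin+np.array([v[0]*np.cos(a)+v[1]*np.sin(a),-v[0]*np.sin(a)+v[1]*np.cos(a)])
    print(d,q.round(3),(M.T@(ch(*q,p[2])-p)*100).round(2))
```

```text
t 19.0833 pos [0.6631 0.0831 0.1607] x-axis [ 0.491  -0.8712  0.001 ] F [ 0.4 -0.5  4.2] w 0.0219
[4.59796493e-06 4.93685719e-02]
7 [-0.013  0.05 ] [-1.35 -0.07 -0.  ]
14 [-0.027  0.053] [-2.68 -0.31 -0.  ]
21 [-0.04   0.057] [-3.97 -0.71 -0.  ]
28 [-0.052  0.062] [-5.2  -1.27 -0.  ]
35 [-0.063  0.069] [-6.36 -1.97 -0.  ]
42 [-0.074  0.078] [-7.42 -2.8  -0.  ]
49 [-0.083  0.087] [-8.37 -3.76  0.  ]
56 [-0.092  0.098] [-9.2  -4.83  0.  ]
63 [-0.099  0.11 ] [-9.89 -5.99  0.  ]
70 [-0.104  0.122] [-1.044e+01 -7.220e+00  1.000e-02]
77 [-0.108  0.135] [-1.083e+01 -8.510e+00  1.000e-02]
84 [-0.11   0.148] [-1.106e+01 -9.840e+00  1.000e-02]
91 [-0.111  0.162] [-11.12 -11.19   0.02]
98 [-0.11   0.175] [-11.03 -12.54   0.02]
105 [-0.107  0.189] [-10.76 -13.87   0.02]
```

Emit:
jog_arm(
  slide=[
    [-0.7, 0, 0],
    [-2, -0.2, 0],
    [-3.3, -0.5, 0],
    [-4.6, -1, 0],
    [-5.8, -1.6, 0],
    [-6.9, -2.4, 0],
    [-7.9, -3.3, 0],
    [-8.4, -3.8, 0],
  ],
  turn=[3.5, 10.5, 17.5, 24.5, 31.5, 38.5, 45.5, 49],
  grip=[1, 1, 1, 1, 1, 1, 1, 1],
)

```text
clock: 19.75
eef_pos: [0.6559, 0.1765, 0.1607]
tcp_rot: [-0.574, 0.819, -0.001, 0.002]
force: [5.5, -2.8, 0.7]
width: 0.0219
```

Run:
```python
from h import *
status(); o=r.observe(); p=o["eef_pos"];print(toch(p),o["joints"].round(2),o["ft_torque"].round(2))
M=Rn.from_quat(o["tcp_rot"]).as_matrix()
k=toch(p); pin=np.array([0,.16]); v=k-pin; print(np.linalg.norm(v)); a0=np.arctan2(-v[0],-v[1]); print("ang",a0)
for d in range(56,113,7):
    a=np.radians(d); q=pin+.111*np.array([-np.sin(a),-np.cos(a)])
    print(d,q.round(3),(M.T@(ch(*q,p[2])-p)*100).round(2))
im,c=snap("side","d20"); crop(im,150,160,350,310,"d20c")
```

```text
t 19.75 pos [0.6559 0.1765 0.1607] x-axis [-0.3408 -0.9401 -0.0023] F [ 5.5 -2.8  0.7] w 0.0219
[-0.08466286  0.0894457 ] [ 0.55  0.41 -0.08  0.   -1.08 -0.9 ] [-1.29 -1.69 -0.06]
0.11020757609214754
ang 0.8760446579366645
56 [-0.092  0.098] [-1.12  0.01  0.  ]
63 [-0.099  0.11 ] [-2.46 -0.22  0.01]
70 [-0.104  0.122] [-3.76 -0.61  0.01]
77 [-0.108  0.135] [-5.   -1.16  0.02]
84 [-0.11   0.148] [-6.16 -1.86  0.02]
91 [-0.111  0.162] [-7.23 -2.69  0.03]
98 [-0.11   0.175] [-8.19 -3.64  0.03]
105 [-0.107  0.189] [-9.03 -4.71  0.04]
112 [-0.103  0.202] [-9.73 -5.87  0.04]
d20c scale 4.0
```

View pics/d20c.png

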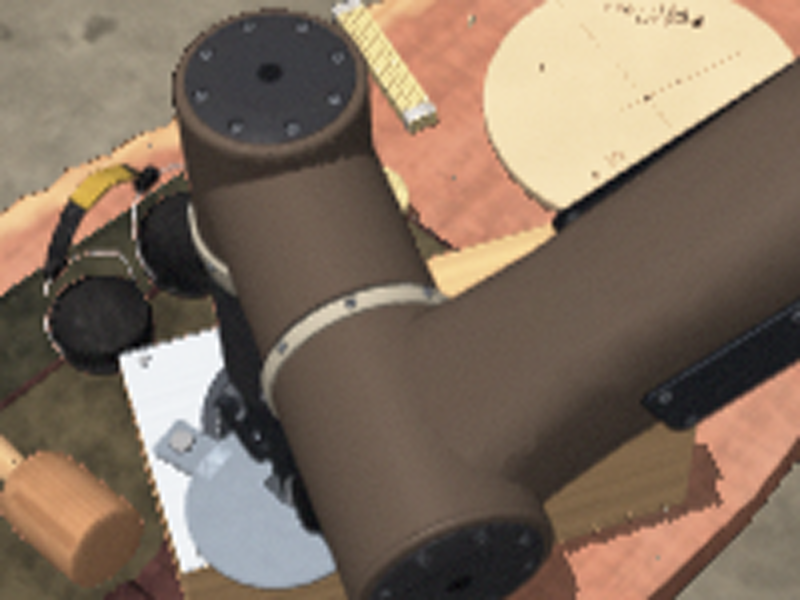

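Emit:
jog_arm(
  slide=[
    [-1, 0, 0],
    [-2.4, -0.2, 0],
    [-3.7, -0.6, 0],
    [-4.9, -1.1, 0],
    [-6.1, -1.8, 0],
    [-7.2, -2.7, 0],
    [-8.1, -3.6, 0],
    [-8.9, -4.5, 0],
  ],
  turn=[6, 13, 20, 27, 34, 41, 48, 54],
  grip=[1, 1, 1, 1, 1, 1, 1, 1],
)

```text
clock: 20.47
eef_pos: [0.7282, 0.2446, 0.1608]
tcp_rot: [-0.141, 0.99, 0.0, 0.002]
force: [1.9, -2.7, 3.3]
width: 0.0219
```

Run:
```python
from h import *
status(); o=r.observe(); p=o["eef_pos"];print(toch(p),o["joints"].round(2),o["ft_torque"].round(2))
k=toch(p); pin=np.array([0,.16]); v=k-pin; print(np.linalg.norm(v)); a0=np.arctan2(-v[0],-v[1]); print("ang",a0)
```

```text
t 20.4667 pos [0.7282 0.2446 0.1608] x-axis [-0.9602 -0.2792 -0.004 ] F [ 1.9 -2.7  3.3] w 0.0219
[-0.10799665  0.18601685] [ 0.58  0.55  0.16  0.   -1.17 -1.87] [-0.9  -1.04  0.34]
0.11108624556414623
ang 1.8071961224980608
```

Emit:
jog_arm(
  slide=[
    [0, 0, 0],
    [0, 0, 0],
    [0, 0, 0],
    [0, 0, -3],
    [0, 0, -6],
    [0, 0, -10],
    [0, 0, -12],
    [0, 0, -12],
  ],
  turn=[0, 0, 0, 0, 0, 0, 0, 0],
  grip=[-0.1, -0.1, -0.1, -0.1, -0.1, -0.1, -0.1, -0.1],
)

```text
clock: 21.13
eef_pos: [0.7278, 0.244, 0.2866]
tcp_rot: [-0.144, 0.99, 0.001, 0.005]
force: [1.1, -0.6, 0.6]
width: 0.0472
```

Run:
```python
from h import *
status()
im,c=snap("wrist","w21")
im,c=snap("side","d21"); crop(im,150,180,350,330,"d21c")
for p in [(0,.078,.27)]: rel(ch(*p),TH)
```

```text
t 21.1333 pos [0.7278 0.244  0.2866] x-axis [-0.9586 -0.2847 -0.01  ] F [ 1.1 -0.6  0.6] w 0.0472
d21c scale 4.0
rel [  7.81 -12.97   1.03] turn -13.23
```

View pics/w21.png

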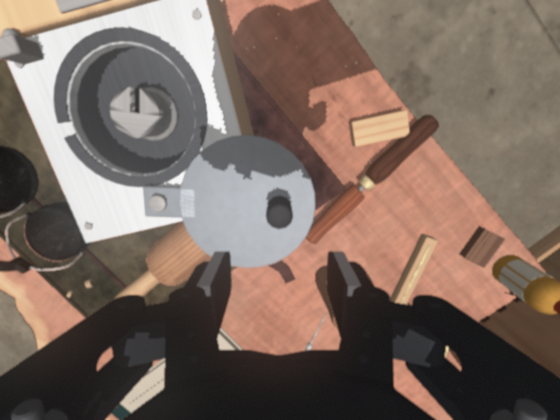

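View pics/d21c.png

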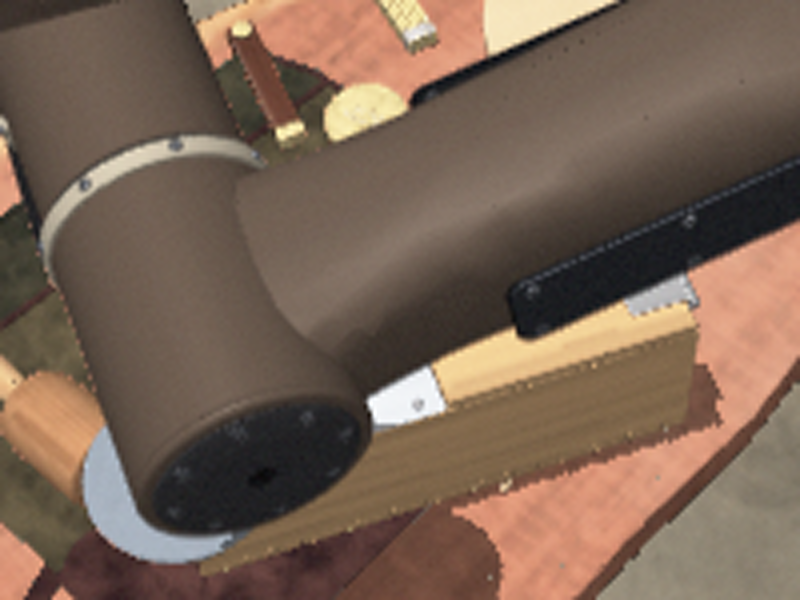

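Emit:
jog_arm(
  slide=[
    [1, -4, 0],
    [2, -8, 0],
    [3, -12, 0.5],
    [3.8, -13, 1],
    [3.8, -13, 1],
    [3.8, -13, 1],
  ],
  turn=[0, 0, 0, 0, 0, 0],
  grip=[-0.4, -0.4, -0.4, -0.4, -0.4, -0.4],
)

```text
clock: 21.73
eef_pos: [0.7255, 0.107, 0.2674]
tcp_rot: [-0.142, 0.99, -0.0, -0.001]
force: [-0.0, 0.5, -0.6]
width: 0.0599
```

Run:
```python
from h import *
status()
im,c=snap("wrist","w22"); print(proj(c,[ch(0,.078,.134),ch(0,.078,.13),ch(.0615,.078,.137)]))
crop(im,190,100,390,250,"w22c")
```

```text
t 21.7333 pos [0.7255 0.107  0.2674] x-axis [-0.9596 -0.2815  0.0024] F [-0.   0.5 -0.6] w 0.0599
[[278.74744231 161.10180269]
 [278.74758253 160.65784475]
 [210.81292755 177.72540152]]
w22c scale 4.0
```

View pics/w22c.png

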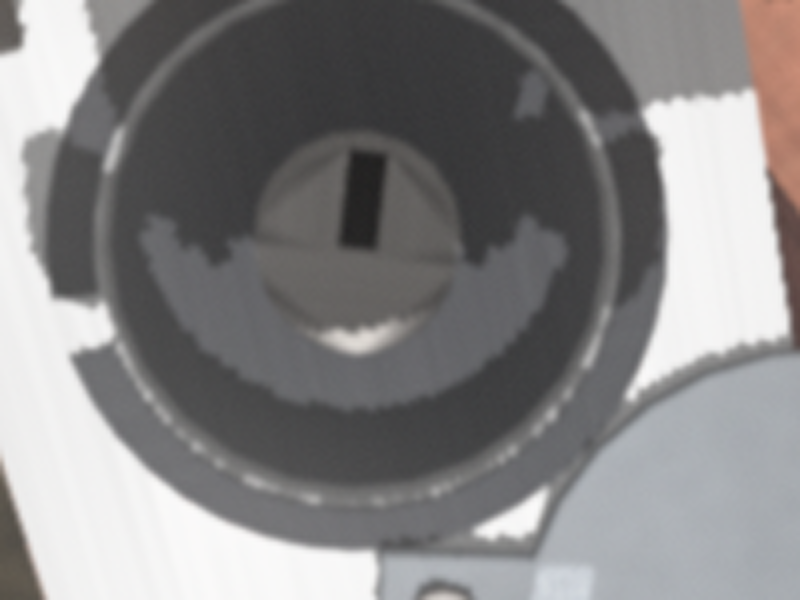

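Run:
```python
from h import *
c=cam("wrist"); o=np.array([190,100])
f=lambda uv,z: toch(ray(c,np.array(uv)/4+o,z)[0])
for n,uv,z in [("kin",(357.5,247),.13),("kout",(368.5,151),.13),("hubL",(256,225),.13),("hubR",(462,225),.13),("hubtop",(359,130),.13),("slot",(88,328),.137),("rimInL",(100,240),.134),("rimInR",(617,240),.134),("rimBot",(360,500),.134)]: print(n,f(uv,z).round(4))
d=f((368.5,151),.13)-f((357.5,247),.13); print("key angle from chest x, deg",np.degrees(np.arctan2(d[1],d[0])))
```

```text
kin [-0.001   0.0801]
kout [-0.0081  0.0604]
hubL [0.0198 0.0702]
hubR [-0.0247  0.0807]
hubtop [-0.0071  0.0556]
slot [0.061 0.083]
rimInL [0.0536 0.0652]
rimInR [-0.0569  0.0913]
rimBot [0.0117 0.1365]
key angle from chest x, deg -109.86604120329075
```

Run:
```python
from h import *
rel(ch(-.001,.0775,.15)); rel(ch(-.001,.0775,.108))
```

```text
rel [ 4.    0.12 11.79] turn None
rel [ 4.    0.12 15.99] turn None
```

Emit:
jog_arm(
  slide=[
    [2, 0.1, 2],
    [4, 0.1, 5],
    [4, 0.1, 8],
    [4, 0.1, 10],
    [4, 0.1, 11],
    [4, 0.1, 11],
  ],
  turn=[0, 0, 0, 0, 0, 0],
  grip=[-0.45, -0.45, -0.45, -0.45, -0.45, -0.45],
)

```text
clock: 22.28
eef_pos: [0.6865, 0.0988, 0.1557]
tcp_rot: [-0.143, 0.99, -0.0, -0.002]
force: [-0.2, -0.2, -0.4]
width: 0.0615
```

Run:
```python
from h import *
status()
im,c=snap("wrist","w23"); print(proj(c,[ch(0,.078,.13)]))
rel(ch(-.001,.0775,.108))
```

```text
t 22.2833 pos [0.6865 0.0988 0.1557] x-axis [-0.9589 -0.2838  0.0047] F [-0.2 -0.2 -0.4] w 0.0615
[[273.31929275 249.08410049]]
rel [ 0.08 -0.07  4.98] turn None
```

View pics/w23.png

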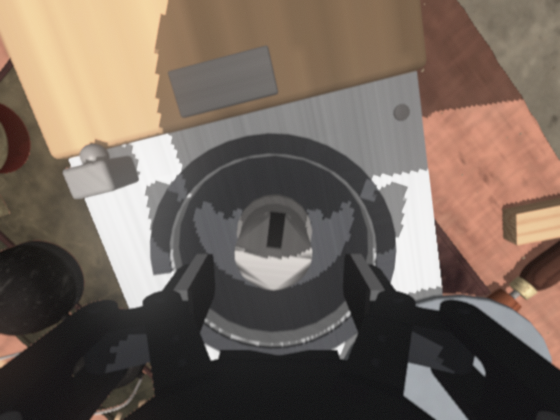

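Emit:
jog_arm(
  slide=[
    [0.1, -0.1, 2],
    [0.1, -0.1, 4],
    [0.1, -0.1, 4.7],
    [0.1, -0.1, 4.7],
    [0.1, -0.1, 4.7],
    [0.1, -0.1, 4.7],
    [0.1, -0.1, 4.7],
  ],
  turn=[0, 0, 0, 0, 0, 0, 0],
  grip=[-0.45, -0.45, -0.45, 1, 1, 1, 1],
  force=60,
)

```text
clock: 22.92
eef_pos: [0.6878, 0.096, 0.1128]
tcp_rot: [-0.143, 0.99, -0.0, 0.0]
force: [2.6, -4.1, -5.3]
width: 0.0416
```

Run:
```python
from h import *
status(); print(toch(r.observe()["eef_pos"]),r.observe()["ft_torque"])
im,c=snap("wrist","w24")
```

```text
t 22.9167 pos [0.6878 0.096  0.1128] x-axis [-9.594e-01 -2.821e-01 -4.000e-04] F [ 2.6 -4.1 -5.3] w 0.0416
[0.00099511 0.07725026] [-1.57956349 -0.56722735 -0.01860269]
```

View pics/w24.png

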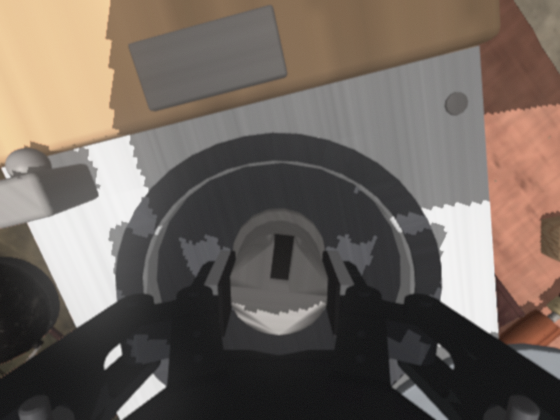

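Emit:
jog_arm(
  slide=[
    [0, 0, 0],
    [0, 0, 0],
    [0, 0, 0],
    [0, 0, 0],
    [0, 0, 0],
    [0, 0, 0],
    [0, 0, 0],
    [0, 0, 0],
  ],
  turn=[-7, -14, -21, -28, -35, -42, -49, -55],
  grip=[1, 1, 1, 1, 1, 1, 1, 1],
)

```text
clock: 23.63
eef_pos: [0.689, 0.0947, 0.1128]
tcp_rot: [-0.586, 0.81, -0.002, 0.0]
force: [9.8, -11.7, -9.2]
width: 0.0419
```

Emit:
jog_arm(
  slide=[
    [0, 0, 0],
    [0, 0, 0],
    [0, 0, 0],
    [0, 0, 0],
    [0, 0, 0],
    [0, 0, 0],
    [0, 0, 0],
    [0, 0, 0],
  ],
  turn=[-7, -14, -21, -28, -35, -42, -49, -54.5],
  grip=[1, 1, 1, 1, 1, 1, 1, 1],
)

```text
clock: 24.3
eef_pos: [0.6909, 0.0949, 0.1128]
tcp_rot: [0.892, -0.452, 0.003, -0.001]
force: [15.6, -10.6, -14.5]
width: 0.0421
```

Run:
```python
from h import *
status(); print(toch(r.observe()["eef_pos"]),r.observe()["ft_torque"])
im,c=snap("wrist","w25")
```

```text
t 24.3 pos [0.6909 0.0949 0.1128] x-axis [ 0.5911 -0.8066  0.0046] F [ 15.6 -10.6 -14.5] w 0.0421
[0.00346852 0.0793823 ] [-3.99088929 -5.32616282 -0.10522085]
```

View pics/w25.png

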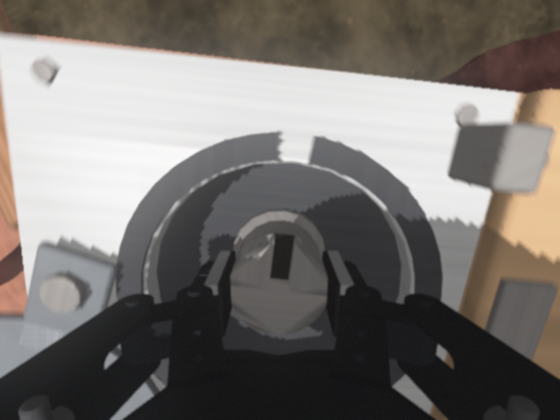

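Run:
```python
from h import *
im=cv2.imread("pics/w25.png");crop(im,210,120,350,300,"w25c",3.3)
```

```text
w25c scale 3.3
```

View pics/w25c.png

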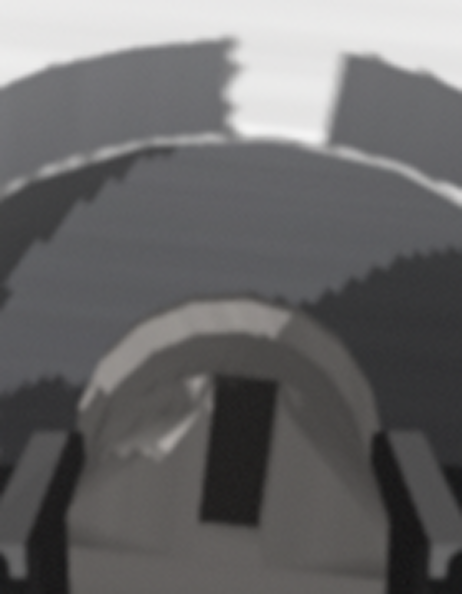

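Run:
```python
from h import *
c=cam("wrist"); o=np.array([210,120])
f=lambda uv,z: toch(ray(c,np.array(uv)/3.3+o,z)[0])
a=f((230,522),.13);b=f((246.5,379),.13);s=f((285,98),.137);s1=f((330,140),.137);s2=f((343,55),.137)
ang=lambda d:np.degrees(np.arctan2(d[1],d[0]))
print(a,b,s,"key",ang(b-a),"centre-slot",ang(s-a),"slot edge",ang(s2-s1))
g=lambda uv,z: toch(ray(c,uv,z)[0])
print("deck +x edge dir",ang(g((0,35),.134)-g((515,90),.134))-90)
```

```text
[0.00461737 0.07937695] [0.02492751 0.07970156] [0.06114345 0.07996049] key 0.9156631191449517 centre-slot 0.591466285009369 slot edge -0.4353788563982765
deck +x edge dir 1.231424026974338
```

Emit:
jog_arm(
  slide=[
    [0, 0, 0],
    [0, 0, 0],
    [0, 0, 0],
    [0, 0, -1],
    [0, 0, -4],
    [0, 0, -8],
    [-2, 0, -11],
    [-4, 0, -14],
  ],
  turn=[0, 0, 0, 0, 0, 0, 0, 0],
  grip=[-0.45, -0.45, -0.45, -0.45, -0.45, -0.45, -0.45, -0.45],
)

```text
clock: 25.02
eef_pos: [0.6639, 0.1291, 0.2552]
tcp_rot: [0.89, -0.455, 0.001, -0.001]
force: [1.3, 1.0, 0.8]
width: 0.0617
```

Emit:
jog_arm(
  slide=[
    [0, 0, 0],
    [0, 0, 0],
  ],
  turn=[0, 0],
  grip=[-0.45, -0.45],
)

```text
clock: 25.18
eef_pos: [0.6643, 0.1308, 0.2564]
tcp_rot: [0.891, -0.454, 0.002, -0.003]
force: [-1.5, 0.7, -0.9]
width: 0.062
```

Run:
```python
from h import *
status(); print(toch(r.observe()["eef_pos"]))
im,c=snap("wrist","w26"); print(proj(c,[ch(0,.078,.13),ch(-.109,.185,.178)]))
crop(im,180,60,380,220,"w26c",3.7)
```

```text
t 25.1833 pos [0.6643 0.1308 0.2564] x-axis [ 0.588  -0.8089  0.0013] F [-1.5  0.7 -0.9] w 0.062
[-0.04085764  0.07406775]
[[280.69004963 158.08991389]
 [130.30860909 287.47530635]]
w26c scale 3.7
```

View pics/w26.png

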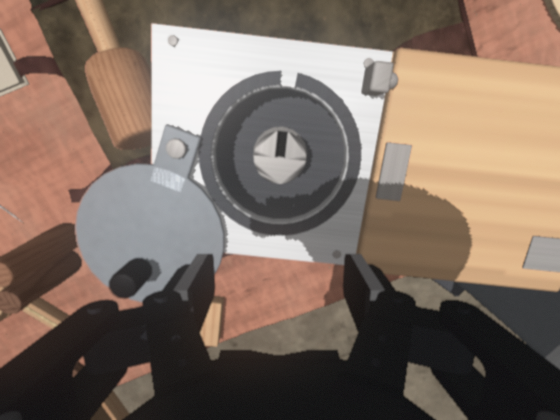

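View pics/w26c.png

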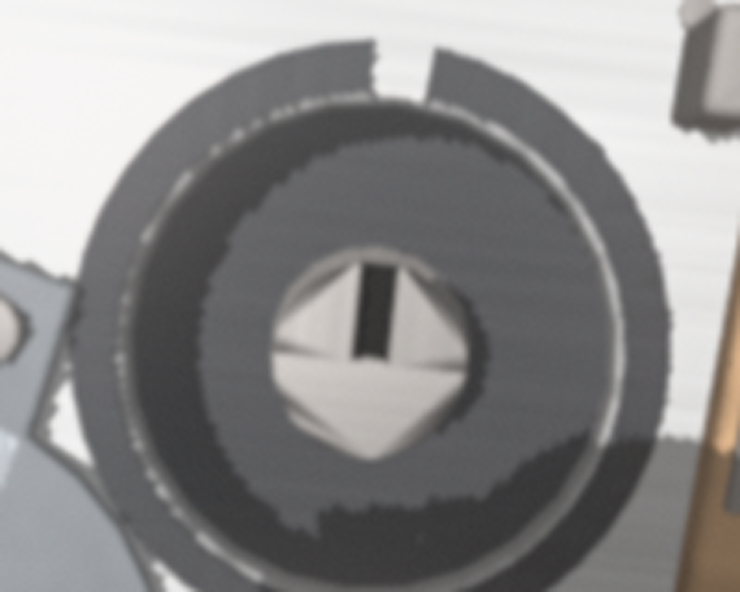

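Run:
```python
from h import *
c=cam("wrist"); o=np.array([180,60])
f=lambda uv,z: toch(ray(c,np.array(uv)/3.7+o,z)[0])
ang=lambda d:np.degrees(np.arctan2(d[1],d[0]))
a=f((370,357),.13);b=f((379,263),.13);s=f((401,72),.137);s1=f((428,103),.137);s2=f((434,52),.137)
rim=f((398,320),.134); l=f((128,330),.134); rr=f((620,350),.134)
print(a,b,s,"key",ang(b-a),"centre-slot",ang(s-a),"slot edge",ang(s2-s1),"rim mid",(l+rr)/2)
w=ray(c,(128,284),.178)[0]; print("knob",w,toch(w),toch(ray(c,(176,148),.15)[0]))
```

```text
[0.00168291 0.0774567 ] [0.0225417  0.07774114] [0.06146576 0.07756236] key 0.7812652529426998 centre-slot 0.10126383144992215 slot edge -0.1156321293395758 rim mid [0.00585975 0.0769389 ]
knob [0.72866413 0.24066178 0.178     ] [-0.10432515  0.1844647 ] [0.0009987  0.15873687]
```

Run:
```python
from h import *
print(r.observe()["joints"].round(2))
rel((.7282,.2446,.21))
```

```text
[ 0.48  0.35  0.05 -0.   -1.27  0.15]
rel [ -5.47 -11.93   4.46] turn None
```

Emit:
jog_arm(
  slide=[
    [-1.5, -3.5, 0],
    [-3, -7, 0],
    [-4.5, -10, 0],
    [-5.5, -11.9, 1],
    [-5.5, -11.9, 3.5],
    [-5.5, -11.9, 4.2],
    [-5.5, -11.9, 4.2],
  ],
  turn=[0, 0, 0, 0, 0, 0, 0],
  grip=[-0.2, -0.2, -0.2, -0.2, -0.2, -0.2, -0.2],
)

```text
clock: 25.82
eef_pos: [0.7261, 0.2426, 0.2054]
tcp_rot: [0.891, -0.455, -0.002, 0.003]
force: [-0.7, -0.2, -0.5]
width: 0.0511
```

Run:
```python
from h import *
status()
im,c=snap("wrist","w27"); print(proj(c,[ch(-.108,.186,.178)]))
rel((.7282,.2446,.161))
```

```text
t 25.8167 pos [0.7261 0.2426 0.2054] x-axis [ 0.5862 -0.8102 -0.0012] F [-0.7 -0.2 -0.5] w 0.0511
[[273.96982323 245.23817806]]
rel [-0.11 -0.24  4.7 ] turn None
```

View pics/w27.png

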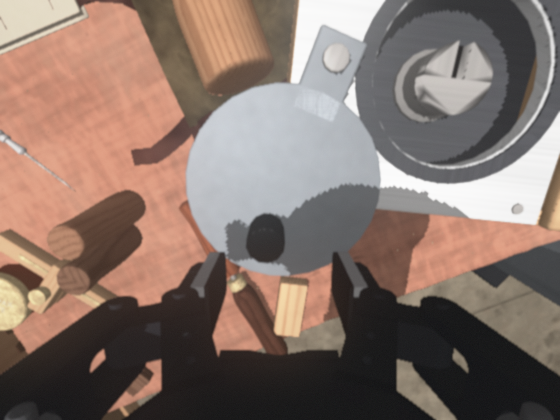

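Emit:
jog_arm(
  slide=[
    [0.2, -0.5, 2],
    [0.2, -0.5, 4],
    [0.2, -0.5, 4.5],
    [0.2, -0.5, 4.5],
    [0.2, -0.5, 4.5],
    [0.2, -0.5, 4.5],
    [0.2, -0.5, 4.5],
  ],
  turn=[0, 0, 0, 0, 0, 0, 0],
  grip=[-0.2, -0.2, -0.2, 1, 1, 1, 1],
  force=30,
)

```text
clock: 26.45
eef_pos: [0.7339, 0.2446, 0.1669]
tcp_rot: [0.891, -0.455, 0.001, -0.001]
force: [0.6, -1.2, 2.5]
width: 0.0216
```

```bash
cat > arc.py <<'E'
from h import *
import sys
status(); o=r.observe(); p=o["eef_pos"]; M=Rn.from_quat(o["tcp_rot"]).as_matrix(); print(o["joints"].round(2))
pin=np.array([0.,.16]); v=toch(p)-pin; R=np.linalg.norm(v); a0=np.arctan2(-v[0],-v[1]); print("R",R,"ang",a0,np.degrees(a0))
for i in range(1,9):
    a=max(a0-np.radians(7*i),np.radians(float(sys.argv[1]))); q=pin-R*np.array([np.sin(a),np.cos(a)])
    print(round(np.degrees(a-a0),1),(M.T@(ch(*q,p[2])-p)*100).round(2))
E
python3 arc.py 0
```

```text
t 26.45 pos [0.7339 0.2446 0.1669] x-axis [ 0.5864 -0.8101  0.001 ] F [ 0.6 -1.2  2.5] w 0.0216
[ 0.57  0.56  0.18  0.   -1.19  0.05]
R 0.10964401251119339 ang 1.8572051286840017 106.41001556364424
-7.0 [-0.44  1.27 -0.  ]
-14.0 [-0.72  2.57 -0.01]
-21.0 [-0.84  3.91 -0.01]
-28.0 [-0.79  5.25 -0.01]
-35.0 [-0.58  6.57 -0.02]
-42.0 [-0.22  7.86 -0.02]
-49.0 [ 0.3   9.09 -0.02]
-56.0 [ 0.97 10.25 -0.02]
```

Emit:
jog_arm(
  slide=[
    [-0.3, 0.7, 0],
    [-0.6, 2, 0],
    [-0.8, 3.3, 0],
    [-0.8, 4.6, 0],
    [-0.7, 5.9, 0],
    [-0.4, 7.2, 0],
    [0, 8.5, 0],
    [0.3, 9.1, 0],
  ],
  turn=[-3.5, -10.5, -17.5, -24.5, -31.5, -38.5, -45.5, -49],
  grip=[1, 1, 1, 1, 1, 1, 1, 1],
)

```text
clock: 27.12
eef_pos: [0.6623, 0.1876, 0.167]
tcp_rot: [0.999, -0.041, 0.002, -0.0]
force: [5.4, -2.1, -1.6]
width: 0.0216
```

```bash
python3 arc.py 0
```

```text
t 27.1167 pos [0.6623 0.1876 0.167 ] x-axis [ 0.9966 -0.0825  0.0045] F [ 5.4 -2.1 -1.6] w 0.0216
[ 0.56  0.42 -0.05  0.   -1.1   0.93]
R 0.10878546232310496 ang 0.9924808817614701 56.864965772354715
-7.0 [-0.43  1.26 -0.  ]
-14.0 [-0.7   2.56 -0.01]
-21.0 [-0.82  3.88 -0.01]
-28.0 [-0.77  5.21 -0.01]
-35.0 [-0.56  6.52 -0.01]
-42.0 [-0.19  7.79 -0.01]
-49.0 [ 0.33  9.02 -0.01]
-56.0 [ 1.   10.17 -0.  ]
```

Emit:
jog_arm(
  slide=[
    [-0.3, 1, 0],
    [-0.6, 2.3, 0],
    [-0.7, 3.6, 0],
    [-0.7, 4.9, 0],
    [-0.6, 6.2, 0],
    [-0.3, 7.5, 0],
    [0.1, 8.7, 0],
    [0.6, 9.6, 0],
  ],
  turn=[-6, -13, -20, -27, -34, -41, -47, -52],
  grip=[1, 1, 1, 1, 1, 1, 1, 1],
)

```text
clock: 27.78
eef_pos: [0.6595, 0.0926, 0.1669]
tcp_rot: [0.916, 0.401, 0.002, 0.0]
force: [-1.7, 1.3, 4.7]
width: 0.0214
```

```bash
python3 arc.py -3
```

```text
t 27.7833 pos [0.6595 0.0926 0.1669] x-axis [0.679  0.7341 0.0033] F [-1.7  1.3  4.7] w 0.0214
[ 0.43  0.39 -0.1   0.   -1.08  1.96]
R 0.10948212690179233 ang 0.09157740575626536 5.246998848591056
-7.0 [-0.44  1.26  0.  ]
-8.2 [-0.5   1.49  0.  ]
-8.2 [-0.5   1.49  0.  ]
-8.2 [-0.5   1.49  0.  ]
-8.2 [-0.5   1.49  0.  ]
-8.2 [-0.5   1.49  0.  ]
-8.2 [-0.5   1.49  0.  ]
-8.2 [-0.5   1.49  0.  ]
```

Emit:
jog_arm(
  slide=[
    [-0.2, 0.5, 0],
    [-0.3, 0.9, 0],
    [-0.4, 1.2, 0],
    [-0.4, 1.2, 0],
  ],
  turn=[-2.5, -5, -7, -7],
  grip=[1, 1, 1, 1],
)

```text
clock: 28.12
eef_pos: [0.6646, 0.0824, 0.1669]
tcp_rot: [0.891, 0.454, 0.001, -0.001]
force: [-4.8, 3.2, 6.8]
width: 0.0213
```

```bash
python3 arc.py -3|head -4
```

```text
t 28.1167 pos [0.6646 0.0824 0.1669] x-axis [0.5876 0.8092 0.0024] F [-4.8  3.2  6.8] w 0.0213
[ 0.41  0.39 -0.09 -0.   -1.09  2.1 ]
R 0.10959122577341979 ang -0.012086383438361265 -0.6924987605949169
-2.3 [-0.17  0.41 -0.  ]
```

Emit:
jog_arm(
  slide=[
    [0, 0, 0],
    [0, 0, 0],
    [0, 0, 0],
    [0, 0, -3],
    [0, 0, -7],
    [-1, 0, -11],
    [-3, 0, -14],
    [-3, 0, -14],
  ],
  turn=[0, 0, 0, 0, 0, 0, 0, 0],
  grip=[-0.2, -0.2, -0.2, -0.2, -0.2, -0.2, -0.2, -0.2],
)

```text
clock: 28.78
eef_pos: [0.6486, 0.0558, 0.3135]
tcp_rot: [0.891, 0.453, 0.006, 0.002]
force: [-0.2, -0.1, 1.5]
width: 0.0513
```

Run:
```python
from h import *
status()
im,c=snap("wrist","w30"); print(proj(c,[ch(0,.048,.178),ch(0,.16,.15)]))
im,c=snap("scene","s30"); crop(im,190,90,350,210,"s30c")
```

```text
t 28.7833 pos [0.6486 0.0558 0.3135] x-axis [0.5893 0.8078 0.0081] F [-0.2 -0.1  1.5] w 0.0513
[[272.64897512 173.37226629]
 [323.36490271  55.64950252]]
s30c scale 5.0
```

View pics/w30.png

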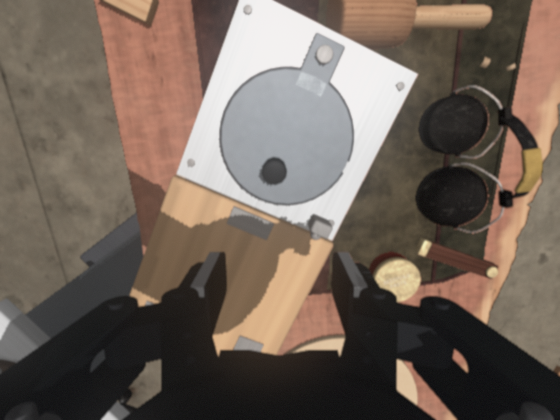

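View pics/s30c.png

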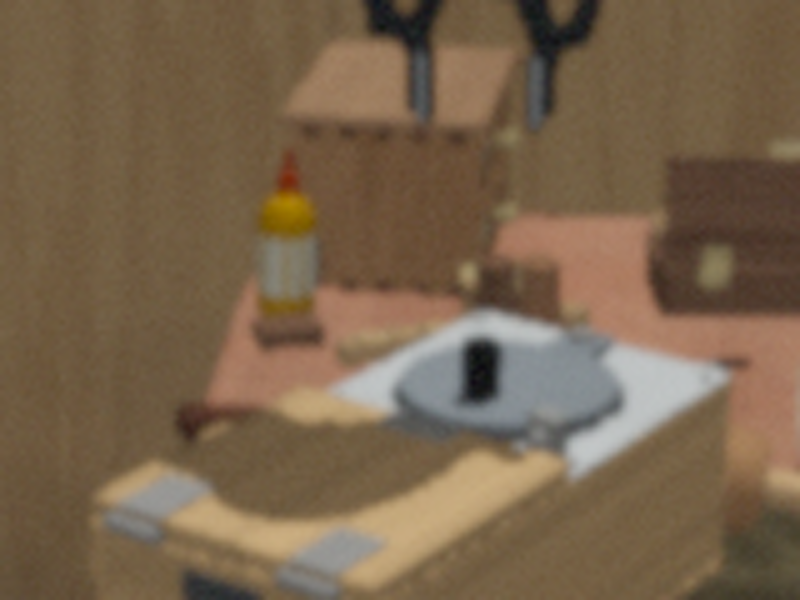

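Run:
```python
from h import *
status(); print(r.job_done())
```

```text
t 28.8833 pos [0.6473 0.0572 0.307 ] x-axis [0.5898 0.8075 0.0036] F [-0.9 -0.2 -0.6] w 0.0514
the job is handed in; nothing more can be done
None
```

The job is handed in at 28.9 s, with every step done; no verdict was reported.

- **Strips:** Only two strips were on the seat pattern. Both were laid side by side on the rack and were seen lying in the compartment before the hatch came down.
- **Hatch:** It was pushed shut and pressed with about 50 N, then pressed again at a second point. Both presses met a hard stop at z ≈ 0.1485 m. That is about 2.5 mm above the top I first expected, but it is the same at both points and fits a hatch lying flat on its hinge line. The joint reading itself I could not see.
- **Dust cover and valve hub:** I swung the cover aside to about 1.8 rad and turned the hub counter-clockwise by about 110°. After release, the picture put the keyway within about 1° of the slot.
- **Dust cover home:** I swung it back. By the gripper's position and the last wrist picture it is within about 0.02 rad of home. The hub can no longer be seen under it.
- **Left alone:** The tin and the rule were not touched, and the gripper ended clear above the chest.

The views disagreed by up to 8 mm on positions (scene against wrist for the strips, 3–5 mm for the chest), so I relied on the close wrist views.

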